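# Load the modelling-tool warmer and switch it to half heat

### The arm

A 6-joint arm with a two-finger parallel gripper is mounted at the origin on the work surface. World frame = base frame: x ahead of the robot, y to its left, z up, the work surface at z = 0. Lengths are in m, angles in rad, forces in N, time in s.
With the tool pointing down it reaches from about 0.225 to 0.875 m from the base axis. Payload 3.4 kg.
Tool frame: the origin (TCP) lies on the mounting face of the last link; the fingertips stand 173 mm ahead of it and the grasp point (between the pads) lies 155 mm ahead of it; z points along the fingers, y is the line along which they close (so a half turn about z gives the same grasp; the last joint's range is limited). The gripper opens to 85 mm and grips with 20 to 120 N. Pads are 22 mm wide; open, the fingers measure 114 mm over their backs; the gripper's body (76 mm by 85 mm) begins 54 mm behind the grasp point. The pads swing forward as they close: fully open they stand 13 mm farther back than shut.
Start: joints at [-1.325, 0.276, 1.505, -0, 1.361, -0.121], TCP at [0.206, -0.537, 0.405] pointing down, gripper open.
Joint ranges: [-2.89, 2.89], [-0.75, 2.08], [0.22, 2.7], [-1.18, 4.32], [0.11, 2.71], [-2.7, 2.7]. Speed limits (rad/s): [2.57, 2.57, 3.14, 3.14, 3.14, 3.14].

### API

Orientations are given as a unit quaternion [w, x, y, z].
In Python, from rig import manip gives the robot as it stands.
- The arm moves only by the tool carry_out, never from a script. Its arguments are lists of equal length, an entry for each row: "linear": the shift along the world's x, y, z each as a share of 500 mm, from -1 to 1, a list of three; "angular": the turn, a rotation vector about the world's x, y, z each as a share of 0.08 rad, from -1 to 1, a list of three; "hand": the opening, from 0 (shut) to 1 (fully open). In form: {"linear": [[x, y, z], ...], "angular": [[rx, ry, rz], ...], "hand": [hand, ...]}. A call has 1 to 8 rows; each row shifts and turns the commanded pose from where the row before left it; what a row does not reach is not made up. A row lasts 1/12 s, in which the tool goes at most 41.7 mm and 7.16 degrees, less where a joint would pass 70% of its speed; a pose out of reach is approached as far as the arm can. A call with a number of a shift or a turn outside -1 to 1 is refused whole. A call with a gripper value outside its range is refused whole. The fingers move at their own pace and stop on an object; "force" is the grip in N (left out, the last holds). Time passes only in rows, so rows that do not move let the fingers close. It gives the time, the measured TCP pose, the force, the opening and the grip force at its end, in the units of the state.
- manip.get_state(): the state, without advancing time (a new reading comes with each control period).
- manip.get_image(name): name is "scene" or "top" or "wrist"; returns the picture (480x640x3 uint8, red, green, blue); there is no depth.
- manip.camera_params(name): a dict with "fx", "fy", "cx", "cy" (pixels), "k1" (the pictures are not rectified: a ray, as slopes to the right and down, at radius r is drawn at 1 + k1 r^2 times it, then the intrinsics apply), "view" (4x4, takes a point from world to camera coordinates); the wrist camera has in their place "hand_eye" (4x4, takes a point from camera to tool coordinates, whose origin is the TCP and whose axes are the flange's). Camera axes: x right, y down, z forward; pixel columns grow to the right and rows downward; lengths in m; the calibration is good to about 2 mm. A picture is of the moment at which its call begins: read the wrist's pose just before it. camera_params takes no time and is no camera call.
- manip.sign_off(): hands the job in; it is judged then, once.
The state is a dict: "clock": time; "qpos": joint angles; "qd": joint speeds; "effort": joint torques, N m; "position": TCP position; "ee_rot": TCP orientation; "contact_force": force on the tool from outside, world axes, zero at the start; "moment": the same for the moment, N m; "width": finger opening in m; "gripper_force": force on a finger pad.
Only numpy, scipy, OpenCV 4.12 (cv2) and the standard library are available. Lean on these libraries where they do the work, as an engineer would, in place of code of your own. Each camera call takes 0.05 s, during which the arm holds its last target. There are 200 camera calls.

### The job

Get the tool warmer ready for a modelling session. First put its heat lever back to off; with the heat off, push the thermometer probe fully home in the probe opening of the warmer, and stand every wooden-handled steel modelling tool in the warmer's steel cup, steel end down and handle up. Only when all that is done, set the heat lever to the middle mark (straight up); leave the other things on the table alone.

Things in the scene. Friction and masses are not known exactly. Their poses are not given: they have to be found in the camera images.
- warmer: the tool warmer, a fixed grey unit: base plate 160 x 350 x 20 mm high with, along its own y axis from +y to -y, a steel cup, an aluminium probe block and a lever housing. Origin under the middle of the base plate, on the table; z up; x is away from the robot when its yaw is 0
- cup_floor (a point): centre of the inner floor of the heated steel cup, 25 mm above the table (fixed, axes as the warmer). The cup is upright and round, 60 mm wide inside, 68 mm outside; its rim is 95 mm above this floor
- socket (a point): centre of the mouth of the probe opening: a round vertical hole 10 mm wide and 50 mm deep, slightly chamfered, in the top of the aluminium block (50 x 50 mm, top 80 mm above the table); axes as the warmer
- heat_lever (a joint): the heat lever of the warmer. 0 = off, at its end stop, leaning 0.7 rad from upright towards the warmer's -x side (the robot's side); 0.7 = the middle mark, half heat, lever straight up; 1.4 = full heat, at the other stop, leaning 0.7 rad to +x. It turns about the warmer's y axis, has a light friction (about 1.2 N at the ball) and stays where it is left
- lever_hinge (a point): the lever's pivot, fixed, 65 mm above the table: the axis of a black drum of radius 28 mm and 40 mm wide with raised white marks at off, middle and full, on a housing 100 x 60 mm whose top is 65 mm above the table
- lever_tip (a point): centre of the black ball (20 mm across) on the end of the lever, 85 mm from lever_hinge; moves with the lever. The rod is 10 mm thick
- park: fixed wooden block 60 x 60 x 40 mm high in which the probe stands at the start, in a loose vertical hole 10 mm wide and 30 mm deep at its middle. Origin under its middle, on the table
- probe: the cordless thermometer probe: a steel pin 8 mm thick, 45 mm long with a chamfered end, below a black square handle 18 x 18 x 45 mm; 40 g. Origin at the free end of the pin; z runs from there along the pin to the handle (handle from z = 45 to 90 mm), handle sides along x and y. At the start it stands upright in the wooden block, handle up. Fully home, its handle stands on the aluminium block
- tool0: steel modelling tool (may be absent), 200 mm, 45 g, lying on the table, butt end roughly towards the robot. Square wooden handle 18 x 18 x 95 mm, then a 6 mm steel shank, 105 mm, ending in a flat spatula blade 10 mm wide. Origin mid-handle on its axis; x points to the handle's butt end (handle x = -47.5 to 47.5 mm, steel end x = -152.5 mm)
- tool0_tip (a point): the steel end of tool0, 152.5 mm from its origin along its -x
- tool1: steel modelling tool (may be absent), 200 mm, 45 g, lying on the table, butt end roughly towards the robot. Square wooden handle 18 x 18 x 95 mm, then a 6 mm steel shank, 105 mm, ending in a ball of 10 mm. Origin mid-handle on its axis; x points to the handle's butt end (handle x = -47.5 to 47.5 mm, steel end x = -152.5 mm)
- tool1_tip (a point): the steel end of tool1, 152.5 mm from its origin along its -x
- tool2: steel modelling tool (may be absent), 200 mm, 45 g, lying on the table, butt end roughly towards the robot. Square wooden handle 18 x 18 x 95 mm, then a 6 mm steel shank, 105 mm, ending in a conical point. Origin mid-handle on its axis; x points to the handle's butt end (handle x = -47.5 to 47.5 mm, steel end x = -152.5 mm)
- tool2_tip (a point): the steel end of tool2, 152.5 mm from its origin along its -x
- tool3: steel modelling tool (may be absent), 200 mm, 45 g, lying on the table, butt end roughly towards the robot. Square wooden handle 18 x 18 x 95 mm, then a 6 mm steel shank, 105 mm, ending in a flat blade 10 mm wide, turned on edge. Origin mid-handle on its axis; x points to the handle's butt end (handle x = -47.5 to 47.5 mm, steel end x = -152.5 mm)
- tool3_tip (a point): the steel end of tool3, 152.5 mm from its origin along its -x
- brush: a flat paint brush, red handle, 205 mm long. Not part of the job: leave it alone. Origin under it, on the table, at the handle's joint with the metal band
- tape: a roll of yellow tape, 90 mm across, 24 mm high. Not part of the job: leave it alone. Origin under it, on the table
- bowl: a glass bowl 150 mm across, 60 mm high. Not part of the job: leave it alone. Origin under it, on the table
- jar: an amber glass jar with white cap, 64 mm across, 80 mm high. Not part of the job: leave it alone. Origin under it, on the table
- mug: a white mug 80 mm across, 90 mm high. Not part of the job: leave it alone. Origin under it, on the table
- solvent: a white bottle with blue cap, 60 mm across, 160 mm high. Not part of the job: leave it alone. Origin under it, on the table

How it is judged:
By the outcome, as a careful person would: the job done as asked, in the order asked, and still so for the second after the job is handed in, with the robot touching nothing.
Of tool0, tool1, tool2, tool3 only 3 to 4 are there at a start; the rules pass over those that are not, and their reading is None.
At some moment in a run one of tool0, tool1, tool2, tool3 may be knocked a few centimetres aside while the robot is not near it.
Once in a run the grip may slacken for a moment while it holds something.
It also fails if it takes over 210 s, if anything falls off the work surface, if the arm or the gripper's body presses on something with over 40 N, if the wrist force passes 120 N, or if a joint passes its speed limit or range.

## Working session

There is one attempt and no reset: what is moved stays moved. The work goes in short steps, Python scripts to look and compute and a tool call to move; the robot and the scene stay as the last step left them, time stands still between calls to the robot, and variables do not carry over. Pictures are saved under pics/ and viewed, at most 14 in all, crops included, and the job is handed in when it is done.

Besides the shell and the picture viewer there is one more tool, called after ">>>" by a JSON object that holds its "op" and its "data", one argument or row to a line. carry_out: Moves the arm, as the interface text tells. Its arguments: {"type":"object","properties":{"linear":{"type":"array"},"angular":{"type":"array"},"hand":{"type":"array"},"force":{"type":"number"}},"required":["linear","angular","hand"]}

```bash
ls; mkdir -p pics
python3 - <<'E'
from rig import manip
import cv2
s=manip.get_state(); print(s)
for n in ("top","scene"):
    cv2.imwrite(f"pics/{n}0.png",manip.get_image(n)[:,:,::-1])
for n in ("top","scene","wrist"): print(n,manip.camera_params(n))
E
```

```text
pics
{'clock': 0.0, 'qpos': array([-1.32500892e+00,  2.76598097e-01,  1.50612038e+00, -1.16003853e-06,
        1.36070478e+00, -1.21023591e-01]), 'qd': array([ 2.27203888e-04,  1.68870576e-03,  5.20538716e-04, -3.09167229e-04,
       -7.61967145e-07, -6.41388536e-04]), 'effort': array([-1.13239326e-03, -4.16782522e+01, -2.45806611e+01, -7.50931281e-05,
        1.12210415e-02, -4.30417131e-06]), 'position': array([ 0.20614921, -0.53655164,  0.40384274]), 'ee_rot': array([-9.13485930e-04,  9.83227870e-01,  1.82379052e-01, -5.76272910e-05]), 'contact_force': array([ 0.54278682, -0.81418926, -0.28282827]), 'moment': array([-0.04140982, -0.0064366 , -0.00350925]), 'gripper_force': 0.0, 'width': 0.0852941979349885}
top {'fx': 489.87012444334346, 'fy': 489.87012444334346, 'cx': 319.7989335311865, 'cy': 242.69153622049362, 'k1': 0.014699071973505213, 'view': array([[-0.01779497, -0.99982397, -0.00594765,  0.04854745],
       [-0.98769188,  0.01850296, -0.15531387,  0.57044518],
       [ 0.15539658,  0.00311064, -0.98784727,  1.13121866],
       [ 0.        ,  0.        ,  0.        ,  1.    
[... 190 characters left out ...]
 0.00752294,  0.11177713],
       [ 0.57797032,  0.1491941 , -0.80230383, -0.23292963],
       [-0.77992776, -0.18831015, -0.59686847,  1.74452007],
       [ 0.        ,  0.        ,  0.        ,  1.        ]])}
wrist {'fx': 369.3671023941338, 'fy': 369.3671023941338, 'cx': 314.591873662116, 'cy': 239.88694947759342, 'k1': -0.05274265436778005, 'hand_eye': array([[ 1.45563508e-03, -9.58770145e-01, -2.84178977e-01,
         7.16304615e-02],
       [ 9.99998939e-01,  1.41174707e-03,  3.59254576e-04,
         8.86884525e-05],
       [ 5.67462755e-05, -2.84179198e-01,  9.58771182e-01,
         2.97718352e-02],
       [ 0.00000000e+00,  0.00000000e+00,  0.00000000e+00,
         1.00000000e+00]])}
```

View pics/top0.png

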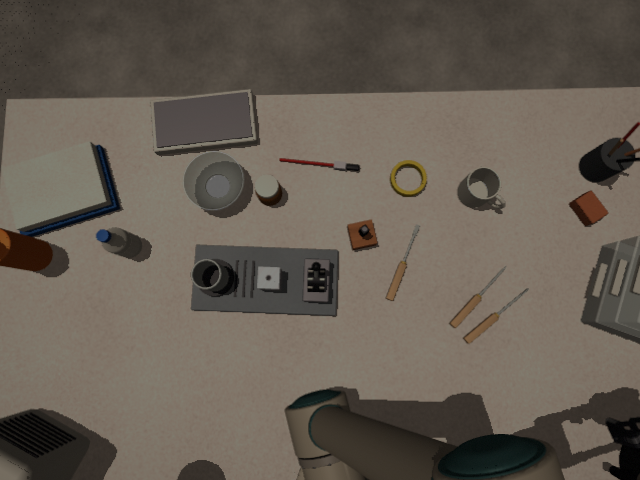

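View pics/scene0.png

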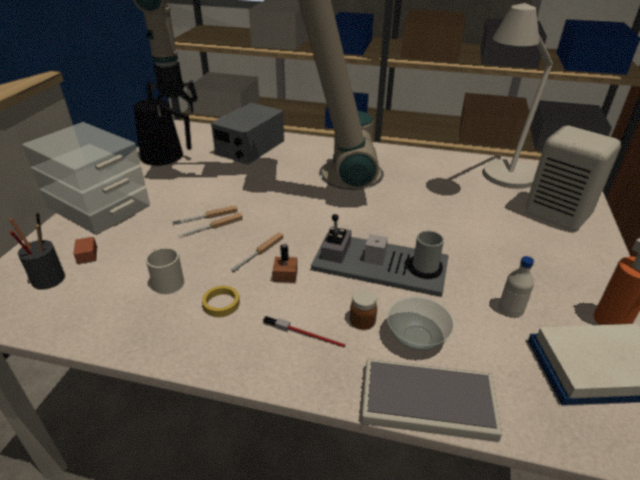

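The top view shows the warmer around (265,280), with the cup at (211,276), the block at (269,277) and the lever housing at (317,280). The park is at (362,235). Three tools have their handles at (397,280), (465,310) and (482,327). I'll build the helpers and take close crops.

```bash
cat > h.py <<'E'
from rig import manip
import numpy as np, cv2
from scipy.spatial.transform import Rotation as R
def cam(n,s=None):
    p=manip.camera_params(n)
    if n=="wrist":
        s=s or manip.get_state(); q=s["ee_rot"]
        T=np.eye(4);T[:3,:3]=R.from_quat(np.r_[q[1:],q[0]]).as_matrix();T[:3,3]=s["position"]
        V=np.linalg.inv(T@p["hand_eye"])
    else: V=p["view"]
    K=np.array([[p["fx"],0,p["cx"]],[0,p["fy"],p["cy"]],[0,0,1.]])
    return K,np.array([p["k1"],0,0,0]),V
def ray(c,uv):
    K,d,V=c
    x=cv2.undistortPoints(np.array(uv,float).reshape(-1,1,2),K,d)[:,0]
    D=np.c_[x,np.ones(len(x))]@V[:3,:3]
    return -V[:3,:3].T@V[:3,3],D
def at_z(c,uv,z):
    o,D=ray(c,uv); return o+D*((z-o[2])/D[:,2])[:,None]
def proj(c,P):
    K,d,V=c; P=np.array(P,float).reshape(-1,3)
    return cv2.projectPoints(P,cv2.Rodrigues(V[:3,:3])[0],V[:3,3],K,d)[0][:,0]
def meet(obs):
    "least-squares crossing of rays; obs=[(cam,uv)]"
    A=np.zeros((3,3));b=np.zeros(3)
    for c,uv in obs:
        o,D=ray(c,[uv]);D=D[0]/np.linalg.norm(D[0]);M=np.eye(3)-np.outer(D,D);A+=M;b+=M@o
    return np.linalg.solve(A,b)
def snap(n,f=None):
    s=manip.get_state(); im=manip.get_image(n)[:,:,::-1].copy()
    if f: cv2.imwrite(f"pics/{f}.png",im)
    return im,cam(n,s) 
def crop(im,x0,y0,x1,y1,k,f):
    cv2.imwrite(f"pics/{f}.png",cv2.resize(im[y0:y1,x0:x1],None,fx=k,fy=k,interpolation=cv2.INTER_CUBIC))
def tools(im,c,z=0.018,box=(370,200,580,360)):
    "wood handles in the top picture: centre, direction from centre to butt, length"
    x0,y0,x1,y1=box; h=cv2.cvtColor(im,cv2.COLOR_BGR2HSV)
    m=np.zeros(im.shape[:2],np.uint8); m[y0:y1,x0:x1]=cv2.inRange(h,(5,70,110),(22,255,255))[y0:y1,x0:x1]
    out=[]
    n,l,st,ce=cv2.connectedComponentsWithStats(m)
    for i in range(1,n):
        if st[i,4]<80: continue
        r=cv2.minAreaRect(np.argwhere(l==i)[:,::-1].astype(np.float32)); b=cv2.boxPoints(r)
        W=at_z(c,b,z)[:,:2]; e0=W[1]-W[0]; e1=W[2]-W[1]; e=e0 if e0@e0>e1@e1 else e1
        L=np.linalg.norm(e); 
        if e[0]>0: e=-e
        out.append((W.mean(0),np.degrees(np.arctan2(e[1],e[0])),L,min(np.linalg.norm(e0),np.linalg.norm(e1)),st[i,4]))
    return out
E
python3 - <<'E'
from h import *
im=cv2.imread("pics/top0.png");c=cam("top"); sc=cv2.imread("pics/scene0.png");cs=cam("scene")
for t in tools(im,c): print(t)
a=cv2.resize(im[238:322,185:345],(800,420),interpolation=cv2.INTER_CUBIC)
b=cv2.resize(sc[205:295,310:460],(300,180),interpolation=cv2.INTER_CUBIC)
d=cv2.resize(im[210:255,340:385],(180,180),interpolation=cv2.INTER_CUBIC)
e=cv2.resize(sc[205:265,310:370],(180,180),interpolation=cv2.INTER_CUBIC)
o=np.zeros((600,800,3),np.uint8);o[:420]=a;o[420:,:300]=b;o[420:,300:480]=d;o[420:,480:660]=e
cv2.imwrite("pics/c1.png",o)
E
```

```text
(array([ 0.48088182, -0.14571395]), np.float64(156.8093268384105), np.float64(0.09811066113823322), np.float64(0.014906124001325608), np.int32(241))
(array([ 0.40486596, -0.31020813]), np.float64(134.945246272689), np.float64(0.09677059523398629), np.float64(0.016761341684097368), np.int32(249))
(array([ 0.3634544 , -0.34522898]), np.float64(127.0731736400769), np.float64(0.09713336948142146), np.float64(0.017235729398091384), np.int32(253))
```

View pics/c1.png

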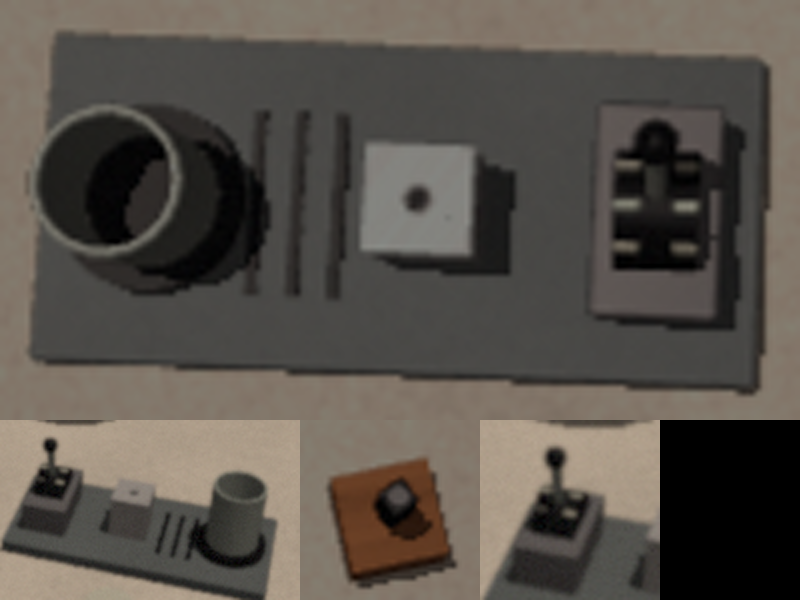

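The crop shows the cup rim centre at top pixel (206.6,274) and the socket at about (268.5,277.7). The lever ball is at top (316.2,266.6) and scene (335.3,217.3), and the park and probe are at about (362,235).

Run:
```python
from h import *
c=cam("top");cs=cam("scene")
print("cam",ray(c,[[0,0]])[0])
cup=at_z(c,[[206.6,274]],.12)[0]; so=at_z(c,[[268.5,277.7]],.08)[0]
print("cup",cup,"sock",so)
cor=at_z(c,np.array([[55,32],[768,62],[755,390],[32,358]])/5+[185,238],.02); print(cor,cor.mean(0))
for i in range(4): print(np.linalg.norm(cor[i]-cor[i-1]))
hs=at_z(c,np.array([[602,103],[724,108],[712,318],[588,313]])/5+[185,238],.065);print("housing",hs,hs.mean(0))
ball=meet([(c,(316.2,266.6)),(cs,(335.3,217.3))]);print("ball",ball,proj(c,ball),proj(cs,ball))
pk=at_z(c,np.array([[330,480],[425,458],[448,555],[352,578]])/4+[340-75,210-105],.04);print("park",pk,pk.mean(0))
print("probe top",at_z(c,np.array([[398,502]])/4+[265,105],.10))
```

```text
cam [0.38850047 0.03446517 1.20635805]
cup [0.49364083 0.29083232 0.12      ] sock [0.48630985 0.15756754 0.08      ]
[[ 0.57657006  0.34174181  0.02      ]
 [ 0.55518855 -0.00741907  0.02      ]
 [ 0.39677378  0.0025839   0.02      ]
 [ 0.41832129  0.34929761  0.02      ]] [0.48671342 0.17155106 0.02      ]
0.15842904435961103
0.34981493180440976
0.15873026590732536
0.3473826304223394
housing [[0.53088952 0.07252002 0.065     ]
 [0.52746638 0.0153197  0.065     ]
 [0.42974241 0.0229279  0.065     ]
 [0.43307765 0.08029285 0.065     ]] [0.48029399 0.04776511 0.065     ]
ball [0.50221362 0.04866221 0.14789786] [[315.22734764 266.80681087]] [[334.46558438 217.26428298]]
park [[ 0.61410769 -0.02974389  0.04      ]
 [ 0.6265918  -0.08769164  0.04      ]
 [ 0.56682024 -0.0994919   0.04      ]
 [ 0.55391848 -0.04136481  0.04      ]] [ 0.59035955 -0.06457306  0.04      ]
probe top [[ 0.58892172 -0.06506809  0.1       ]]
```

The lever is at about 0.96 (ball 22 mm past upright), so the heat is on. I'll move above the ball and turn the fingers to close along the warmer's y axis.

>>> {"op": "carry_out", "data": {
  "linear": [
    [0.03,0.0585,0],
    [0.03,0.0585,0],
    [0.03,0.0585,0],
    [0.03,0.0585,0],
    [0.03,0.0585,0],
    [0.03,0.0585,0],
    [0.03,0.0585,0],
    [0.03,0.0585,0]
  ],
  "angular": [
    [0,0,-0.27],
    [0,0,-0.27],
    [0,0,-0.27],
    [0,0,-0.27],
    [0,0,-0.27],
    [0,0,-0.27],
    [0,0,-0.27],
    [0,0,-0.27]
  ],
  "hand": [1,1,1,1,1,1,1,1]
}}

```text
clock: 0.77
position: [0.3265, -0.3011, 0.4044]
ee_rot: [-0.0, 0.995, 0.096, -0.0]
contact_force: [0.7, -0.1, 0.6]
width: 0.0852
gripper_force: 0.0
```

>>> {"op": "carry_out", "data": {
  "linear": [
    [0.03,0.0585,0],
    [0.03,0.0585,0],
    [0.03,0.0585,0],
    [0.03,0.0585,0],
    [0.03,0.0585,0],
    [0.03,0.0585,0],
    [0.03,0.0585,0],
    [0.03,0.0585,0]
  ],
  "angular": [
    [0,0,-0.27],
    [0,0,-0.27],
    [0,0,-0.27],
    [0,0,-0.27],
    [0,0,-0.27],
    [0,0,-0.27],
    [0,0,-0.27],
    [0,0,-0.27]
  ],
  "hand": [1,1,1,1,1,1,1,1]
}}

```text
clock: 1.43
position: [0.4464, -0.0671, 0.4045]
ee_rot: [0.0, 1.0, 0.01, -0.0]
contact_force: [-0.7, -0.2, 0.5]
width: 0.0856
gripper_force: 0.0
```

>>> {"op": "carry_out", "data": {
  "linear": [
    [0.028,0.0585,0],
    [0.028,0.0585,0],
    [0.028,0.0585,0],
    [0.028,0.0585,0],
    [0,0,0],
    [0,0,0]
  ],
  "angular": [
    [0,0,-0.27],
    [0,0,-0.27],
    [0,0,-0.27],
    [0,0,-0.25],
    [0,0,0],
    [0,0,0]
  ],
  "hand": [0.7,0.7,0.7,0.7,0.7,0.7]
}}

```text
clock: 1.93
position: [0.5025, 0.0495, 0.4041]
ee_rot: [0.0, 1.0, -0.03, -0.001]
contact_force: [0.4, -0.3, 0.3]
width: 0.0597
gripper_force: 0.0
```

```bash
cat >> h.py <<'E'
import json,os
def rec():
    s=manip.get_state()
    with open("rec.jsonl","a") as f: f.write(json.dumps([s["qpos"].tolist(),s["position"].tolist(),s["ee_rot"].tolist()])+"\n")
    return s
E
python3 - <<'E'
from h import *
s=rec(); print(s["position"],s["qpos"],s["ee_rot"],s["contact_force"],s["width"])
im,c=snap("wrist","w1"); print(proj(c,[[.502,.0487,.148],[.480,.048,.065]]))
E
```

```text
[0.5024527  0.04951052 0.40410354] [-3.95151699e-02  1.70858428e-01  1.64847191e+00 -4.25251717e-04
  1.32365535e+00  1.59152277e+00] [ 1.99576763e-04  9.99547709e-01 -3.00641114e-02 -6.98424270e-04] [ 0.37488179 -0.32360449  0.33598328] 0.05974862000916827
[[315.03759348 246.87486192]
 [317.1202194  241.95276064]]
```

View pics/w1.png

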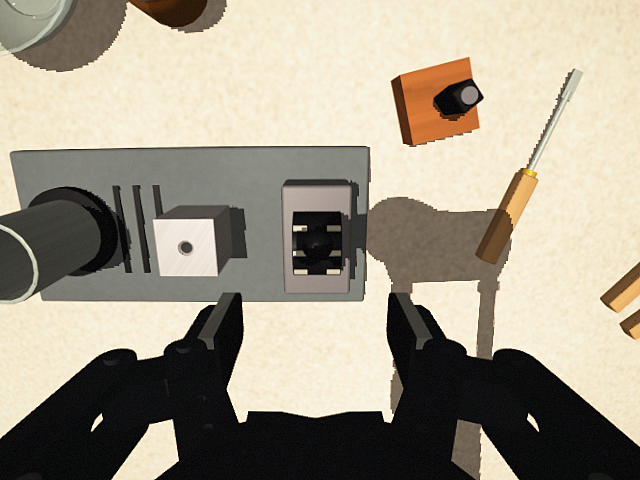

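The wrist view shows the ball at (318,243), as predicted, the socket at (185,247) and the probe handle at (468,96). Descending and gripping the ball.

>>> {"op": "carry_out", "data": {
  "linear": [
    [0,-0.001,-0.05],
    [0,-0.001,-0.05],
    [0,0,-0.05],
    [0,0,-0.052],
    [0,0,0],
    [0,0,0],
    [0,0,0],
    [0,0,0]
  ],
  "angular": [
    [0,0,0],
    [0,0,0],
    [0,0,0],
    [0,0,0],
    [0,0,0],
    [0,0,0],
    [0,0,0],
    [0,0,0]
  ],
  "hand": [0.7,0.7,0.7,0.7,0.7,0,0,0],
  "force": 20
}}

```text
clock: 2.65
position: [0.5029, 0.0467, 0.3055]
ee_rot: [0.0, 0.999, -0.032, 0.002]
contact_force: [-0.4, -0.1, -0.1]
width: 0.0244
gripper_force: 0.0
```

>>> {"op": "carry_out", "data": {
  "linear": [
    [0,0,0],
    [0,0,0],
    [0,0,0]
  ],
  "angular": [
    [0,0,0],
    [0,0,0],
    [0,0,0]
  ],
  "hand": [0,0,0]
}}

```text
clock: 2.9
position: [0.5031, 0.0477, 0.3056]
ee_rot: [-0.001, 0.999, -0.032, 0.002]
contact_force: [1.3, 4.0, 5.6]
width: 0.0181
gripper_force: 19.7
```

>>> {"op": "carry_out", "data": {
  "linear": [
    [-0.027,0.002,0.004],
    [-0.034,0.002,0],
    [-0.033,0.002,-0.007],
    [-0.031,0.002,-0.013],
    [-0.02,0.001,-0.014],
    [-0.012,0.001,-0.009],
    [0,0,0],
    [0,0,0]
  ],
  "angular": [
    [0,0,0],
    [0,0,0],
    [0,0,0],
    [0,0,0],
    [0,0,0],
    [0,0,0],
    [0,0,0],
    [0,0,0]
  ],
  "hand": [0,0,0,0,0,0,0,0]
}}

```text
clock: 3.57
position: [0.4228, 0.0525, 0.2843]
ee_rot: [-0.0, 0.999, -0.032, -0.001]
contact_force: [-5.3, 3.6, 5.5]
width: 0.0186
gripper_force: 20.8
```

Run:
```python
from h import *
s=rec(); print(s["position"],s["contact_force"],s["width"])
im,c=snap("top"); crop(im,285,235,345,325,6,"t2")
```

```text
[0.42284783 0.05246983 0.2842935 ] [-5.29143231  3.57503133  5.48164236] 0.018622870893323682
```

View pics/t2.png

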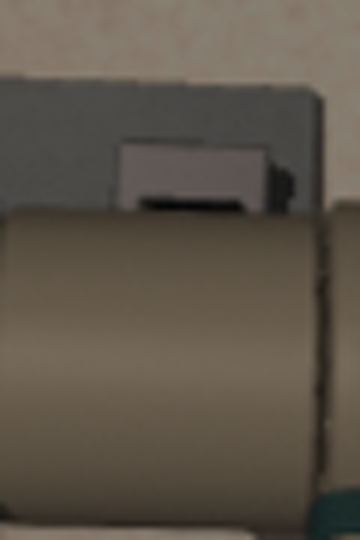

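>>> {"op": "carry_out", "data": {
  "linear": [
    [-0.006,0,-0.004],
    [-0.006,0,-0.004],
    [0,0,0]
  ],
  "angular": [
    [0,0,0],
    [0,0,0],
    [0,0,0]
  ],
  "hand": [0,0,0]
}}

```text
clock: 3.87
position: [0.4206, 0.0524, 0.2828]
ee_rot: [-0.0, 0.999, -0.032, 0.004]
contact_force: [-0.1, 3.9, 13.9]
width: 0.0181
gripper_force: 21.5
```

>>> {"op": "carry_out", "data": {
  "linear": [
    [0.004,0,0.004],
    [0,0,0],
    [0,0,0],
    [0,0,0.06],
    [0,0,0.075],
    [0,0,0.075],
    [0,0,0.03],
    [0,0,0]
  ],
  "angular": [
    [0,0,0],
    [0,0,0],
    [0,0,0],
    [0,0,0],
    [0,0,0],
    [0,0,0],
    [0,0,0],
    [0,0,0]
  ],
  "hand": [0.7,0.7,0.7,0.7,0.7,0.7,0.7,0.7]
}}

```text
clock: 4.53
position: [0.4211, 0.0519, 0.4058]
ee_rot: [0.001, 0.999, -0.032, 0.004]
contact_force: [0.4, -0.5, -0.0]
width: 0.0599
gripper_force: 0.0
```

>>> {"op": "carry_out", "data": {
  "linear": [
    [0.055,-0.039,0],
    [0.055,-0.039,0],
    [0.055,-0.039,0],
    [0.055,-0.039,0],
    [0.055,-0.039,0],
    [0.055,-0.039,0],
    [0,0,0],
    [0,0,0]
  ],
  "angular": [
    [0,0,0],
    [0,0,0],
    [0,0,0],
    [0,0,0],
    [0,0,0],
    [0,0,0],
    [0,0,0],
    [0,0,0]
  ],
  "hand": [0.7,0.7,0.7,0.7,0.7,0.7,0.7,0.7]
}}

```text
clock: 5.2
position: [0.5857, -0.0661, 0.3993]
ee_rot: [-0.0, 0.999, -0.033, -0.002]
contact_force: [-0.6, 1.1, -0.2]
width: 0.0599
gripper_force: 0.0
```

Run:
```python
from h import *
s=rec(); print(s["position"],s["qpos"],s["contact_force"],s["width"])
im,c=snap("wrist","w3"); print(proj(c,[[.589,-.065,.1],[.589,-.065,.055],[.59,-.0645,.04],[.4255,.051,.13],[.4863,.1576,.08]]))
im,c=snap("top","t3"); print(tools(im,c)); sc,_=snap("scene","s3")
w=cv2.imread("pics/w3.png")
o=np.zeros((600,800,3),np.uint8);o[:480,:640]=w;o[480:,:160]=cv2.resize(sc[205:265,310:390],(160,120));cv2.imwrite("pics/c3.png",o)
```

```text
[ 0.58566283 -0.06612155  0.39929748] [-2.30244146e-01  3.01900078e-01  1.48082525e+00 -6.38822887e-04
  1.36361905e+00  1.40607307e+00] [-0.61682701  1.08529013 -0.23739637] 0.059864891483939045
[[312.28432872 223.48021822]
 [312.58671129 210.72175748]
 [312.04761335 206.15336874]
 [184.79873824 433.4682279 ]
 [ 78.11120629 341.79661825]]
[(array([ 0.40541779, -0.31056927]), np.float64(135.60652310996352), np.float64(0.09842677147452994), np.float64(0.017476802726763115), np.int32(291)), (array([ 0.3632739 , -0.34458129]), np.float64(127.39032817886535), np.float64(0.09967701907101022), np.float64(0.01767490722497362), np.int32(306))]
```

View pics/c3.png

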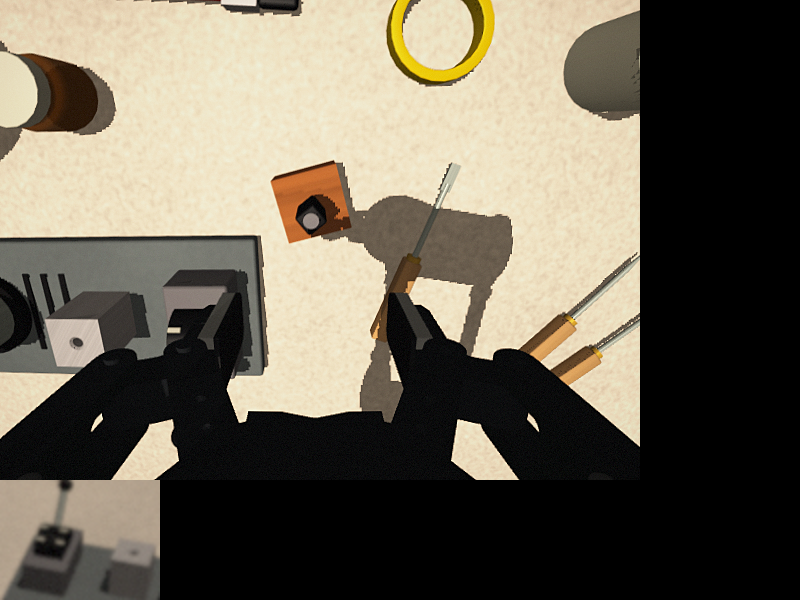

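The wrist view shows the probe's handle top at (311,220), the socket at (76,343) and three tools. Next I'll check the lever angle and the probe handle's yaw.

Run:
```python
from h import *
cs=cam("scene");ct=cam("top")
for a in (0,.05,.1,.2,.4): 
    t=a-.7; P=[.480+.085*np.sin(t)*.998,.0478-.085*np.sin(t)*.061,.065+.085*np.cos(t)]; print(a,proj(cs,P),proj(ct,P))
w=cv2.imread("pics/w3.png"); sc=cv2.imread("pics/s3.png")
a=cv2.resize(w[170:260,260:360],(600,540),interpolation=cv2.INTER_CUBIC)
b=cv2.resize(sc[190:240,325:355],(180,300),interpolation=cv2.INTER_CUBIC)
o=np.zeros((540,800,3),np.uint8);o[:,:600]=a;o[:300,600:780]=b;cv2.imwrite("pics/c4.png",np.clip(o*1.8,0,255).astype(np.uint8))
```

```text
0 [[341.25087155 207.48774905]] [[314.79109239 302.77134794]]
0.05 [[340.96280599 207.30105362]] [[314.83986029 301.19648925]]
0.1 [[340.65825409 207.19018738]] [[314.89270276 299.55913882]]
0.2 [[340.0022048  207.19973702]] [[315.01004032 296.11579027]]
0.4 [[338.5229058  208.15969669]] [[315.28648907 288.69935162]]
```

View pics/c4.png

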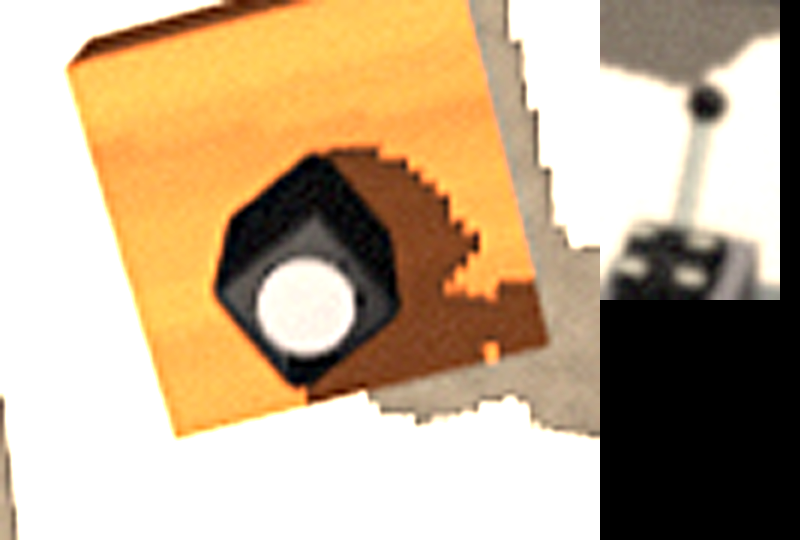

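Run:
```python
from h import *
l=json.loads(open("rec.jsonl").readlines()[-1]); s=dict(qpos=l[0],position=np.array(l[1]),ee_rot=np.array(l[2]))
c=cam("wrist",s)
P=at_z(c,np.array([[313,212],[399,302],[302,386],[217,290]])/6+[260,170],.1); print(P,P.mean(0))
for i in range(4): e=P[i]-P[i-1]; print(np.linalg.norm(e),np.degrees(np.arctan2(e[1],e[0]))%90)
print("park",at_z(c,np.array([[68,68],[178,437],[547,343]])/6+[260,170],.04))
print("sock",at_z(c,[[76.5,342.5]],.08)); q=s["ee_rot"];print(np.degrees(2*np.arctan2(q[2],q[1])))
l=json.loads(open("rec.jsonl").readlines()[0]); c=cam("wrist",dict(position=np.array(l[1]),ee_rot=np.array(l[2])))
print("sock w1",at_z(c,[[185.5,247.5]],.08));
```

```text
[[ 0.60283398 -0.06582152  0.1       ]
 [ 0.59074698 -0.07578945  0.1       ]
 [ 0.58063692 -0.06296682  0.1       ]
 [ 0.59373568 -0.05322426  0.1       ]] [ 0.59198839 -0.06445051  0.1       ]
0.015539303544073147 35.83846688464501
0.01566700641972489 39.51179615327527
0.016328903560349606 38.254170322121126
0.016324675783498756 36.64104145526183
park [[ 0.61477502 -0.02981161  0.04      ]
 [ 0.55660834 -0.04136099  0.04      ]
 [ 0.56805412 -0.09918852  0.04      ]]
sock [[0.48562983 0.15936737 0.08      ]]
-3.7464566500155083
sock w1 [[0.48619463 0.15869589 0.08      ]]
```

>>> {"op": "carry_out", "data": {
  "linear": [
    [0.003,0,0],
    [0.003,0,0],
    [0.003,0.002,0],
    [0.003,0.001,0],
    [0,0,0],
    [0,0,0],
    [0,0,0],
    [0,0,0]
  ],
  "angular": [
    [0,0,0.9],
    [0,0,0.9],
    [0,0,0.9],
    [0,0,0.9],
    [0,0,0.9],
    [0,0,0.9],
    [0,0,0.9],
    [0,0,0.9]
  ],
  "hand": [0.6,0.6,0.6,0.6,0.6,0.6,0.6,0.6]
}}

```text
clock: 6.02
position: [0.5894, -0.0622, 0.4024]
ee_rot: [-0.0, 0.967, 0.256, -0.0]
contact_force: [0.3, 0.8, -0.3]
width: 0.0514
gripper_force: 0.0
```

>>> {"op": "carry_out", "data": {
  "linear": [
    [0,0,0],
    [0,0,0],
    [0,0,-0.07],
    [0,0,-0.07],
    [0,0,-0.07],
    [0,0,0],
    [0,0,0],
    [0,0,0]
  ],
  "angular": [
    [0,0,0.9],
    [0,0,0.9],
    [0,0,0],
    [0,0,0],
    [0,0,0],
    [0,0,0],
    [0,0,0],
    [0,0,0]
  ],
  "hand": [0.6,0.6,0.6,0.6,0.6,0.6,0.6,0.6]
}}

```text
clock: 6.68
position: [0.591, -0.0629, 0.2991]
ee_rot: [0.001, 0.947, 0.323, 0.001]
contact_force: [-0.1, -0.5, 0.4]
width: 0.0514
gripper_force: 0.0
```

Run:
```python
from h import *
s=rec(); q=s["ee_rot"];print(s["position"],np.degrees(2*np.arctan2(q[2],q[1])),s["qpos"])
im,c=snap("top","t4")
print(tools(im,c))
```

```text
[ 0.59103792 -0.0629383   0.29914418] 37.64669804999904 [-2.23081204e-01  3.78933219e-01  1.62505348e+00 -1.16191680e-04
  1.13487272e+00  6.90705208e-01]
[(array([ 0.40534001, -0.31067185]), np.float64(135.30315664092018), np.float64(0.09843149603772357), np.float64(0.017544262171113083), np.int32(290)), (array([ 0.36414482, -0.34548068]), np.float64(127.39089786268197), np.float64(0.10031630374600925), np.float64(0.01738302484116875), np.int32(305))]
```

>>> {"op": "carry_out", "data": {
  "linear": [
    [0.001,-0.003,-0.05],
    [0,0,-0.05],
    [0,0,-0.022],
    [0,0,0],
    [0,0,0],
    [0,0,0],
    [0,0,0],
    [0,0,0]
  ],
  "angular": [
    [0,0,0],
    [0,0,0],
    [0,0,0],
    [0,0,0],
    [0,0,0],
    [0,0,0],
    [0,0,0],
    [0,0,0]
  ],
  "hand": [0.6,0.6,0.6,0.6,0,0,0,0],
  "force": 50
}}

```text
clock: 7.4
position: [0.592, -0.0649, 0.2381]
ee_rot: [0.001, 0.947, 0.322, 0.002]
contact_force: [0.3, 0.9, 4.4]
width: 0.0172
gripper_force: 50.5
```

>>> {"op": "carry_out", "data": {
  "linear": [
    [0,0,0],
    [0,0,0],
    [0,0,0.02],
    [0,0,0.04],
    [0,0,0.06],
    [0,0,0.06],
    [0,0,0],
    [0,0,0]
  ],
  "angular": [
    [0,0,0],
    [0,0,0],
    [0,0,0],
    [0,0,0],
    [0,0,0],
    [0,0,0],
    [0,0,0],
    [0,0,0]
  ],
  "hand": [0,0,0,0,0,0,0,0]
}}

```text
clock: 8.07
position: [0.5916, -0.0648, 0.3288]
ee_rot: [0.001, 0.947, 0.322, 0.002]
contact_force: [0.2, -0.3, -0.5]
width: 0.0173
gripper_force: 50.1
```

>>> {"op": "carry_out", "data": {
  "linear": [
    [-0.03,0.063,0.02],
    [-0.03,0.064,0],
    [-0.03,0.064,0],
    [-0.03,0.064,0],
    [-0.03,0.064,0],
    [-0.03,0.064,0],
    [-0.031,0.064,0],
    [0,0,0]
  ],
  "angular": [
    [0,0,0],
    [0,0,0],
    [0,0,0],
    [0,0,0],
    [0,0,0],
    [0,0,0],
    [0,0,0],
    [0,0,0]
  ],
  "hand": [0,0,0,0,0,0,0,0]
}}

```text
clock: 8.73
position: [0.4818, 0.1629, 0.335]
ee_rot: [-0.002, 0.946, 0.324, -0.002]
contact_force: [-0.2, -0.4, 0.2]
width: 0.0178
gripper_force: 33.2
```

>>> {"op": "carry_out", "data": {
  "linear": [
    [0,0,-0.02],
    [0,0,0],
    [0,0,0],
    [0,0,0]
  ],
  "angular": [
    [0,0,0],
    [0,0,0],
    [0,0,0],
    [0,0,0]
  ],
  "hand": [0,0,0,0]
}}

```text
clock: 9.07
position: [0.4862, 0.1577, 0.3255]
ee_rot: [0.0, 0.947, 0.322, -0.001]
contact_force: [0.5, 0.5, -0.9]
width: 0.0176
gripper_force: 52.5
```

Run:
```python
from h import *
s=rec(); q=s["ee_rot"];p=s["position"];print(p,q,s["qpos"])
im,c=snap("wrist"); g=p-[0,0,.228]
u=proj(c,[g,[.486,.1587,.08],g+[0,0,.045]]);print(u)
crop(im,240,150,390,270,4,"w5")
```

```text
[0.4861754  0.15768517 0.32552491] [ 1.02481159e-04  9.46895264e-01  3.21541401e-01 -6.90444010e-04] [ 1.77583047e-01  2.40374992e-01  1.76413062e+00 -4.50141267e-04
  1.13842193e+00  1.09385433e+00]
[[314.67536727 261.04184612]
 [313.20258412 250.60249324]
 [314.64136726 294.81692596]]
```

View pics/w5.png

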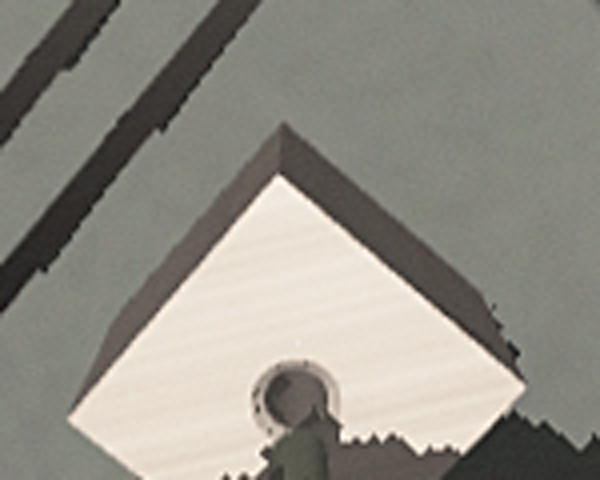

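The pin end is at about (315,260) and the hole centre at (314,249.5), both within 1 mm of prediction. Inserting with a small correction.

>>> {"op": "carry_out", "data": {
  "linear": [
    [0.001,0.002,0],
    [0,0,-0.015],
    [0,0,-0.01],
    [0,0,-0.01],
    [0,0,-0.01],
    [0,0,-0.01],
    [0,0,0],
    [0,0,0]
  ],
  "angular": [
    [0,0,0],
    [0,0,0],
    [0,0,0],
    [0,0,0],
    [0,0,0],
    [0,0,0],
    [0,0,0],
    [0,0,0]
  ],
  "hand": [0,0,0,0,0,0,0,0]
}}

```text
clock: 9.78
position: [0.4861, 0.1597, 0.2983]
ee_rot: [0.0, 0.947, 0.322, -0.0]
contact_force: [0.4, -1.2, -1.1]
width: 0.0174
gripper_force: 52.7
```

>>> {"op": "carry_out", "data": {
  "linear": [
    [0,0,-0.015],
    [0,0,-0.015],
    [0,0,-0.015],
    [0,0,-0.01],
    [0,0,-0.01],
    [0,0,-0.006],
    [0,0,0],
    [0,0,0]
  ],
  "angular": [
    [0,0,0],
    [0,0,0],
    [0,0,0],
    [0,0,0],
    [0,0,0],
    [0,0,0],
    [0,0,0],
    [0,0,0]
  ],
  "hand": [0,0,0,0,0,0,0,0]
}}

```text
clock: 10.45
position: [0.486, 0.1596, 0.2632]
ee_rot: [0.0, 0.947, 0.322, -0.0]
contact_force: [-1.7, -2.5, 1.8]
width: 0.0172
gripper_force: 53.1
```

Nearly home, so I'll press a little further to be sure.

>>> {"op": "carry_out", "data": {
  "linear": [
    [0,0,-0.006],
    [0,0,-0.006],
    [0,0,0],
    [0,0,0]
  ],
  "angular": [
    [0,0,0],
    [0,0,0],
    [0,0,0],
    [0,0,0]
  ],
  "hand": [0,0,0,0]
}}

```text
clock: 10.78
position: [0.4856, 0.1596, 0.263]
ee_rot: [0.0, 0.947, 0.323, 0.001]
contact_force: [-11.8, -4.5, 42.6]
width: 0.0172
gripper_force: 58.8
```

>>> {"op": "carry_out", "data": {
  "linear": [
    [0,0,0.012],
    [0,0,0],
    [0,0,0],
    [0,0,0],
    [0,0,0.06],
    [0,0,0.07],
    [0,0,0.07],
    [0,0,0.07]
  ],
  "angular": [
    [0,0,0],
    [0,0,0],
    [0,0,0],
    [0,0,0],
    [0,0,0],
    [0,0,0],
    [0,0,0],
    [0,0,0]
  ],
  "hand": [0,0.6,0.6,0.6,0.6,0.6,0.6,0.6]
}}

```text
clock: 11.45
position: [0.4862, 0.1599, 0.3984]
ee_rot: [-0.0, 0.947, 0.322, -0.001]
contact_force: [0.3, 0.0, -0.5]
width: 0.0513
gripper_force: 0.0
```

>>> {"op": "carry_out", "data": {
  "linear": [
    [-0.016,-0.065,0],
    [-0.016,-0.065,0],
    [-0.016,-0.065,0],
    [-0.016,-0.065,0],
    [-0.016,-0.065,0],
    [-0.016,-0.065,0],
    [-0.016,-0.065,0],
    [-0.016,-0.065,0]
  ],
  "angular": [
    [0,0,-0.95],
    [0,0,-0.95],
    [0,0,-0.95],
    [0,0,-0.95],
    [0,0,-0.95],
    [0,0,-0.95],
    [0,0,-0.95],
    [0,0,-0.95]
  ],
  "hand": [0.6,0.6,0.6,0.6,0.6,0.6,0.6,0.6]
}}

```text
clock: 12.12
position: [0.4218, -0.1016, 0.3973]
ee_rot: [-0.0, 1.0, 0.022, -0.0]
contact_force: [1.4, 0.0, -0.6]
width: 0.0509
gripper_force: 0.0
```

>>> {"op": "carry_out", "data": {
  "linear": [
    [0,0,0],
    [0,0,0],
    [0,0,0],
    [0,0,0],
    [0,0,0],
    [0,0,0],
    [0,0,0]
  ],
  "angular": [
    [0,0,-0.95],
    [0,0,-0.95],
    [0,0,-0.95],
    [0,0,-0.95],
    [0,0,-0.95],
    [0,0,-0.9],
    [0,0,0]
  ],
  "hand": [0.6,0.6,0.6,0.6,0.6,0.6,0.6]
}}

```text
clock: 12.7
position: [0.4224, -0.1003, 0.3972]
ee_rot: [-0.0, 0.98, -0.201, -0.001]
contact_force: [-0.4, 0.0, 0.1]
width: 0.0516
gripper_force: 0.0
```

Run:
```python
from h import *
s=rec(); q=s["ee_rot"];print(s["position"],np.degrees(2*np.arctan2(q[2],q[1])),s["qpos"])
```

```text
[ 0.42243612 -0.10027083  0.39717264] -23.199455194891456 [-3.93751449e-01  6.67517275e-02  1.79024949e+00  3.93617637e-04
  1.28638106e+00  1.58184097e+00]
```

>>> {"op": "carry_out", "data": {
  "linear": [
    [0,0,0],
    [0,0,0],
    [0,0,0],
    [0,0,0],
    [0,0,0],
    [0,0,0],
    [0,0,0]
  ],
  "angular": [
    [-0.39,-0.9,0],
    [-0.39,-0.9,0],
    [-0.39,-0.9,0],
    [-0.39,-0.9,0],
    [-0.39,-0.9,0],
    [-0.39,-0.9,0],
    [0,0,0]
  ],
  "hand": [0.6,0.6,0.6,0.6,0.6,0.6,0.6]
}}

```text
clock: 13.28
position: [0.4211, -0.0996, 0.3972]
ee_rot: [0.048, 0.953, -0.194, 0.228]
contact_force: [-0.1, -0.1, -0.8]
width: 0.051
gripper_force: 0.0
```

Run:
```python
from h import *
s=rec(); print(s["position"],s["qpos"])
im,c=snap("top","t6")
print(tools(im,c)); im,c=snap("wrist","w6")
```

```text
[ 0.4210896  -0.09958604  0.39720241] [-0.38950941 -0.05692118  1.96926123 -0.01235475  0.75871196  1.58986803]
[(array([ 0.40535325, -0.31067569]), np.float64(135.0538299182014), np.float64(0.09843078494470739), np.float64(0.016925335386961955), np.int32(276)), (array([ 0.36407414, -0.34593845]), np.float64(127.15735969584642), np.float64(0.09968722332765009), np.float64(0.017661931480415043), np.int32(289))]
```

View pics/t6.png

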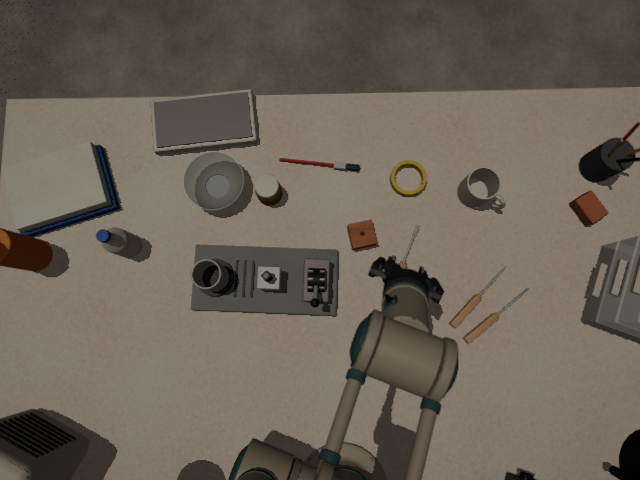

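The lever ball is at (315,302), which matches off (predicted (314.8,302.8)), and the probe stands in the block at (268,278). Next I'll fit the arm's kinematics and look for a feasible tool grasp and placing.

```bash
cat > kin.py <<'E'
import numpy as np,json
from scipy.optimize import least_squares
from scipy.spatial.transform import Rotation as R
L=[json.loads(l) for l in open("rec.jsonl")]
L.append([[-1.32500892,.276598,1.50612,0,1.3607,-.121],[.20614921,-.53655,.40384],[-.0009,.98323,.18238,0]])
def fk(q,p):
    d1,a1,a2,a3,d4,d6,off=p
    Rz=lambda t:R.from_euler('z',t);Ry=lambda t:R.from_euler('y',t)
    T=Rz(q[0]); x=T.apply([a1,off,d1])
    T=T*Ry(q[1]); x=x+T.apply([0,0,a2])
    T=T*Ry(q[2]); x=x+T.apply([a3,0,d4])
    T=T*Rz(q[3])*Ry(q[4]); x=x+T.apply([0,0,d6])
    T=T*Rz(q[5]-np.pi/2)
    return x,T
def res(p): return np.concatenate([fk(q,p)[0]-np.array(x) for q,x,_ in L])
P=least_squares(res,[.3,0,.4,0,.4,.1,.07]).x
def ik(x,T,q0):
    lo=np.array([-2.89,-.75,.22,-1.18,.11,-2.7]);hi=np.array([2.89,2.08,2.7,4.32,2.71,2.7])
    f=lambda q:np.r_[(fk(q,P)[0]-x)*10,(fk(q,P)[1].inv()*T).as_rotvec()]
    r=least_squares(f,np.clip(q0,lo+.01,hi-.01),bounds=(lo,hi)); return r.x,np.abs(r.fun).max()
def ori(yaw,pitch):
    "tool x along yaw, pointing down, then tilted by pitch (rad): + fingers forward along yaw, - back"
    T=R.from_euler('z',yaw)*R.from_euler('x',np.pi)
    return R.from_rotvec(T.apply([0,1,0])*pitch)*T
E
python3 - <<'E'
from kin import *
np.set_printoptions(precision=3,suppress=True)
print(P,np.abs(res(P)).max(),np.abs(res(P)).round(4).reshape(-1,3))
for q,x,o in L[-3:]: print(fk(q,P)[1].as_quat(),o)
q0=np.array(L[4][0]) 
for n,c,y in (("A",(.481,-.146),-23.2),("B",(.4054,-.3107),-45),("C",(.364,-.3459),-52.8)):
    yw=np.radians(y); d=np.array([np.cos(yw),np.sin(yw),0])
    for off in (0,-.03,.02):
        r=[]
        for a in (0,15,30,45,60):
            T=ori(yw,np.radians(a)); g=np.array([*c,.011])+d*off
            q,e=ik(g-T.apply([0,0,.155]),T,q0); r.append((a,round(e,4)))
        print(n,off,r)
cup=np.array([.4936,.2908,0])
for yd in (-90,-60,-45,-30,0,20,30.5,45):
    r=[]
    for b in (20,30,45,60,70,80,90):
        T=ori(np.radians(yd),-np.radians(b)); 
        q,e=ik(cup+[0,0,.21]-T.apply([0,0,.155]),T,np.array([.5,.5,1.3,0,2.2,1.5])); r.append((b,round(e,3)))
    print(yd,r,q)
E
```

```text
[0.137 0.    0.63  0.06  0.421 0.191 0.069] 2.1524325720112536e-06 [[0. 0. 0.]
 [0. 0. 0.]
 [0. 0. 0.]
 [0. 0. 0.]
 [0. 0. 0.]
 [0. 0. 0.]
 [0. 0. 0.]
 [0. 0. 0.]]
[ 0.201  0.98   0.    -0.001] [-0.0003555877593552649, 0.9795757959422758, -0.2010731798440834, -0.000842560853016008]
[ 0.194  0.953 -0.048  0.228] [0.04801764835372398, 0.9528946681672128, -0.19398110209861144, 0.22816088370639578]
[-0.182  0.983  0.001 -0.   ] [-0.0009, 0.98323, 0.18238, 0]
A 0 [(0, np.float64(0.0)), (15, np.float64(0.0)), (30, np.float64(0.1116)), (45, np.float64(0.4383)), (60, np.float64(0.7782))]
A -0.03 [(0, np.float64(0.0)), (15, np.float64(0.0)), (30, np.float64(0.1354)), (45, np.float64(0.463)), (60, np.float64(0.8051))]
A 0.02 [(0, np.float64(0.0)), (15, np.float64(0.0)), (30, np.float64(0.0958)), (45, np.float64(0.4215)), (60, np.float64(0.7598))]
B 0 [(0, np.float64(0.0)), (15, np.float64(0.0)), (30, np.float64(0.1027)), (45, np.float64(0.4291)), (60, np.float64(0.7682))]
B -0.03 [(0, np.float64(0.0)), (15, np.float64(0.0)), (30, np.float64(0.1265)), (45, np.float64(0.4537)), (60, np.float64(0
[... 1523 characters left out ...]
t64(0.0))] [ 0.255  1.034  1.02   0.512  2.6   -1.122]
20 [(20, np.float64(0.0)), (30, np.float64(0.0)), (45, np.float64(0.0)), (60, np.float64(0.0)), (70, np.float64(0.0)), (80, np.float64(0.0)), (90, np.float64(0.009))] [ 0.387  1.071  0.92   0.095  2.71  -1.484]
30.5 [(20, np.float64(0.0)), (30, np.float64(0.0)), (45, np.float64(0.0)), (60, np.float64(0.0)), (70, np.float64(0.0)), (80, np.float64(0.0)), (90, np.float64(0.014))] [ 0.457  1.076  0.906 -0.186  2.71  -1.741]
45 [(20, np.float64(1.231)), (30, np.float64(1.139)), (45, np.float64(0.938)), (60, np.float64(0.93)), (70, np.float64(0.937)), (80, np.float64(0.942)), (90, np.float64(0.947))] [ 0.591  1.115  0.935 -1.18   2.71   2.7  ]
```

>>> {"op": "carry_out", "data": {
  "linear": [
    [0.017,-0.014,-0.032],
    [0.017,-0.014,-0.032],
    [0.017,-0.014,-0.032],
    [0.017,-0.014,-0.032],
    [0.017,-0.014,-0.032],
    [0.017,-0.015,-0.032],
    [0,0,0],
    [0,0,0]
  ],
  "angular": [
    [0.39,0.9,0],
    [0.39,0.9,0],
    [0.39,0.9,0],
    [0.39,0.9,0],
    [0.39,0.9,0],
    [0.39,0.9,0],
    [0,0,0],
    [0,0,0]
  ],
  "hand": [0.5,0.5,0.5,0.5,0.5,0.5,0.5,0.5]
}}

```text
clock: 14.05
position: [0.4741, -0.1433, 0.301]
ee_rot: [-0.0, 0.98, -0.2, -0.001]
contact_force: [1.0, -0.2, 0.5]
width: 0.0424
gripper_force: 0.0
```

```bash
sed -i 's/q\[5\]-np.pi\/2/q[5]+np.pi\/2/' kin.py
cat >> kin.py <<'E'
from rig import manip
def now():
    s=manip.get_state(); q=s["ee_rot"]; return s["position"],R.from_quat(np.r_[q[1:],q[0]]),s["qpos"]
def plan(x0,T0,q,x1,T1,n):
    "rows from pose 0 to pose 1; checks reach and speed; returns end state"
    rv=(T1*T0.inv()).as_rotvec(); dx=(np.array(x1)-x0)/n; bad=0;vm=0
    V=np.array([2.57,2.57,3.14,3.14,3.14,3.14])*.7
    for i in range(1,n+1):
        qn,e=ik(x0+dx*i,R.from_rotvec(rv*i/n)*T0,q); bad=max(bad,e); vm=max(vm,(np.abs(qn-q)*12/V).max()); q=qn
    print("rows",n,"lin",(dx/.5).round(4),"ang",(rv/n/.08).round(3),"err",round(bad,4),"speed",round(vm,2),"q",q.round(2))
    return np.array(x1),T1,q
E
python3 - <<'E'
from h import *; import kin
from kin import fk,ik,P,ori
np.set_printoptions(precision=4,suppress=True)
x,T,q=kin.now(); print(x,(ori(np.radians(-23.2),0).inv()*T).as_rotvec(),q, (fk(q,P)[1].inv()*T).as_rotvec())
im,c=snap("wrist","w7")
print(tools(im,c,.018,(0,0,640,480)))
h=cv2.cvtColor(im,cv2.COLOR_BGR2HSV)
print(proj(c,[[.481,-.146,.018]]), proj(c,[[.4374,-.127,.018],[.5246,-.1645,.018]]))
u=proj(c,[[.481,-.146,.018]])[0].astype(int); print(h[u[1],u[0]])
cup=np.array([.494,.2907,0])
for yd in (-100,-90,-70,-50,-30,-20,0,20,30,40,50,60,70):
    T1=ori(np.radians(yd),-np.radians(76)); r=[]
    for z in (.18,.30): qq,e=ik(cup+[0,0,z]-T1.apply([0,0,.168]),T1,np.array([.3,.8,1.3,.3,2.2,1.4])); r.append(e)
    print(yd,np.array(r),qq)
E
```

```text
[ 0.4741 -0.1433  0.301 ] [ 0.0002 -0.0025 -0.0013] [-0.4342  0.2423  1.8317  0.0002  1.0701  1.5402] [ 0.  0. -0.]
[(array([ 0.5979, -0.0543]), np.float64(99.30602912907736), np.float64(0.06780067202487836), np.float64(0.06653655205266049), np.int32(9781)), (array([ 0.5046, -0.1568]), np.float64(157.47974899301096), np.float64(0.046874187088286716), np.float64(0.01674970396580991), np.int32(1577)), (array([ 0.424 , -0.3262]), np.float64(135.1271183277416), np.float64(0.04909316019140423), np.float64(0.02285852292913388), np.int32(1119)), (array([ 0.3593, -0.3379]), np.float64(120.17956411338358), np.float64(0.08619454821651591), np.float64(0.028504172791984153), np.int32(2194)), (array([ 0.4493, -0.1329]), np.float64(157.47795947355584), np.float64(0.032174186088327277), np.float64(0.01729128386852273), np.int32(970))]
[[313.4881 224.5206]] [[312.9819 286.5539]
 [313.3677 156.1343]]
[ 15 154  98]
-100 [0. 0.] [-0.28    0.3062  2.0898  1.3278  1.4621  2.3167]
-90 [0. 0.] [-0.2563  0.3759  1.9617  1.2186  1.5801  2.3415]
-70 [0. 0.] [-0.173   0.5109  1.6975  1.05    1.8181  2.3722]
-50 [0. 0.] [-0.0636  0.638   1.4353  0.9201  2.0605  2.3726]
-30 [0. 0.] [0.0589 0.7534 1.189  0.7989 2.3011 2.3296]
-20 [0. 0.] [0.1231 0.8049 1.077  0.7282 2.4167 2.2823]
0 [0. 0.] [0.2543 0.8894 0.8906 0.5147 2.6227 2.0901]
20 [0.     0.0398] [0.3858 0.9284 0.7877 0.1004 2.71   1.6725]
30 [0.     0.0443] [ 0.4547  0.9344  0.7725 -0.1781  2.71    1.3889]
40 [0.     0.0014] [ 0.5192  0.9391  0.7789 -0.4274  2.71    1.1346]
50 [0. 0.] [ 0.5839  0.9215  0.819  -0.6097  2.6381  0.95  ]
60 [0. 0.] [ 0.6476  0.8927  0.8833 -0.7333  2.5424  0.8293]
70 [0. 0.] [ 0.7096  0.8548  0.9674 -0.8188  2.4326  0.7539]
```

Tool A's handle is centred at (0.480,-0.146) with its axis at -22.5°. I'll grasp it 10 mm towards the butt.

>>> {"op": "carry_out", "data": {
  "linear": [
    [-0.003,0.001,-0.06],
    [-0.003,0.001,-0.06],
    [0,0,-0.06],
    [0,0,-0.05],
    [0,0,-0.02],
    [0,0,0],
    [0,0,0],
    [0,0,0]
  ],
  "angular": [
    [0,0,0.15],
    [0,0,0],
    [0,0,0],
    [0,0,0],
    [0,0,0],
    [0,0,0],
    [0,0,0],
    [0,0,0]
  ],
  "hand": [0.5,0.5,0.5,0.5,0.5,0.5,0.5,0.5],
  "force": 70
}}

```text
clock: 14.77
position: [0.4707, -0.1418, 0.179]
ee_rot: [0.0, 0.981, -0.194, 0.002]
contact_force: [-0.6, -0.1, 0.4]
width: 0.0427
gripper_force: 0.0
```

>>> {"op": "carry_out", "data": {
  "linear": [
    [0,0,0],
    [0,0,0],
    [0,0,0],
    [0,0,0],
    [0,0,0],
    [0,0,0]
  ],
  "angular": [
    [0,0,0],
    [0,0,0],
    [0,0,0],
    [0,0,0],
    [0,0,0],
    [0,0,0]
  ],
  "hand": [0,0,0,0,0,0]
}}

```text
clock: 15.27
position: [0.4707, -0.142, 0.1789]
ee_rot: [0.0, 0.981, -0.195, 0.001]
contact_force: [-1.2, 0.2, 7.5]
width: 0.0161
gripper_force: 69.8
```

```bash
cat >> kin.py <<'E'
cup=np.array([.494,.2907,.025])
def tip(x,T,ax=.168,L=.1625): return x+T.apply([L,0,ax])
def goal(yaw,beta,h,ax=.168,L=.1625,out=.003,lift=0.0):
    "TCP pose with tool tip h above cup floor, 'out' from the centre along yaw, then lifted along tool axis"
    T=ori(np.radians(yaw),-np.radians(beta)); u=np.array([np.cos(np.radians(yaw)),np.sin(np.radians(yaw)),0])
    t=cup+u*out+[0,0,h]-T.apply([lift,0,0]); return t-T.apply([L,0,ax]),T
E
python3 - <<'E'
from kin import *
np.set_printoptions(precision=4,suppress=True)
x,T,q=now(); print(x,(ori(np.radians(-22.5),0).inv()*T).as_rotvec(), manip.get_state()["width"])
a=.177-x[2]; ax=.168-a if False else x[2]-.009; print("ax",ax)
x1,T1,q1=plan(x,T,q,x+[0,0,.2],T,6)
for yaw in (45,55):
  xg,Tg=goal(yaw,76,.005,ax,lift=.11)
  for n in (24,):
    s=plan(x1,T1,q1,xg,Tg,n)
    rv=(Tg*T1.inv()).as_rotvec()
    print("tips",np.array([tip(x1+(xg-x1)*f,R.from_rotvec(rv*f)*T1,ax) for f in (0,.25,.5,.75,.9,1)]))
  xf,Tf=goal(yaw,76,.005,ax); plan(*s,xf,Tf,4); print(xf)
E
```

```text
[ 0.4707 -0.142   0.1789] [-0.0001  0.0029 -0.0009] 0.016052403187411707
ax 0.16989591794368644
rows 6 lin [0.     0.     0.0667] ang [0. 0. 0.] err 0.0 speed 0.47 q [-0.43  0.17  1.72  0.    1.25  1.53]
rows 24 lin [ 0.0079  0.0421 -0.0036] ang [-0.142  0.714  0.516] err 0.0 speed 0.42 q [ 0.54  0.83  1.03 -0.45  2.55  1.13]
tips [[ 0.6214 -0.2042  0.2095]
 [ 0.5927 -0.0599  0.159 ]
 [ 0.5512  0.0676  0.1284]
 [ 0.5087  0.1779  0.1212]
 [ 0.4879  0.237   0.128 ]
 [ 0.4773  0.274   0.1367]]
rows 4 lin [ 0.0094  0.0094 -0.0534] ang [0. 0. 0.] err 0.0 speed 0.22 q [ 0.54  0.96  1.02 -0.37  2.45  1.22]
[0.5849 0.3816 0.2288]
rows 24 lin [ 0.0068  0.043  -0.0036] ang [-0.207  0.711  0.591] err 0.0 speed 0.49 q [ 0.59  0.81  1.07 -0.6   2.48  0.98]
tips [[ 0.6214 -0.2042  0.2095]
 [ 0.5918 -0.058   0.1604]
 [ 0.5501  0.0691  0.1301]
 [ 0.5088  0.1775  0.1224]
 [ 0.4895  0.2351  0.1286]
 [ 0.4805  0.2714  0.1367]]
rows 4 lin [ 0.0076  0.0109 -0.0534] ang [0. 0. 0.] err 0.0 speed 0.22 q [ 0.6   0.94  1.06 -0.51  2.38  1.09]
[0.5677 0.396  0.2288]
```

Run:
```python
from kin import *
np.set_printoptions(precision=4,suppress=True)
x,T,q=now(); ax=x[2]-.009
x1,T1,q1=plan(x,T,q,x+[0,0,.245],T,7)
yaw=50
xg,Tg=goal(yaw,76,.005,ax,lift=.15)
s=plan(x1,T1,q1,xg,Tg,24)
rv=(Tg*T1.inv()).as_rotvec()
print("tips",np.array([tip(x1+(xg-x1)*f,R.from_rotvec(rv*f)*T1,ax) for f in (0,.25,.5,.75,.9,1)]))
xf,Tf=goal(yaw,76,.005,ax); plan(*s,xf,Tf,6); print(xg,xf,Tg.as_quat())
```

```text
rows 7 lin [0.   0.   0.07] ang [0. 0. 0.] err 0.0 speed 0.49 q [-0.43  0.14  1.64  0.    1.36  1.53]
rows 24 lin [ 0.0069  0.0419 -0.0041] ang [-0.175  0.713  0.554] err 0.0 speed 0.49 q [ 0.56  0.78  1.04 -0.57  2.56  1.  ]
tips [[ 0.6214 -0.2042  0.2545]
 [ 0.5907 -0.0607  0.2031]
 [ 0.5475  0.0647  0.1711]
 [ 0.5041  0.1722  0.1621]
 [ 0.483   0.2294  0.1677]
 [ 0.4726  0.2652  0.1755]]
rows 6 lin [ 0.0078  0.0093 -0.0485] ang [0. 0. 0.] err 0.0 speed 0.2 q [ 0.57  0.95  1.04 -0.45  2.41  1.15]
[0.5533 0.3614 0.3743] [0.5766 0.3892 0.2288] [ 0.7142  0.333  -0.558   0.2602]
```

>>> {"op": "carry_out", "data": {
  "linear": [
    [0,0,0.04],
    [0,0,0.07],
    [0,0,0.075],
    [0,0,0.075],
    [0,0,0.075],
    [0,0,0.075],
    [0,0,0.08],
    [0,0,0]
  ],
  "angular": [
    [0,0,0],
    [0,0,0],
    [0,0,0],
    [0,0,0],
    [0,0,0],
    [0,0,0],
    [0,0,0],
    [0,0,0]
  ],
  "hand": [0,0,0,0,0,0,0,0]
}}

```text
clock: 15.93
position: [0.4715, -0.1423, 0.4311]
ee_rot: [0.002, 0.981, -0.194, 0.008]
contact_force: [1.6, -0.3, -0.8]
width: 0.0163
gripper_force: 68.8
```

>>> {"op": "carry_out", "data": {
  "linear": [
    [0.007,0.042,-0.004],
    [0.007,0.042,-0.004],
    [0.007,0.042,-0.004],
    [0.007,0.042,-0.004],
    [0.007,0.042,-0.004],
    [0.007,0.042,-0.004],
    [0.007,0.042,-0.004],
    [0.007,0.042,-0.004]
  ],
  "angular": [
    [-0.175,0.713,0.554],
    [-0.175,0.713,0.554],
    [-0.175,0.713,0.554],
    [-0.175,0.713,0.554],
    [-0.175,0.713,0.554],
    [-0.175,0.713,0.554],
    [-0.175,0.713,0.554],
    [-0.175,0.713,0.554]
  ],
  "hand": [0,0,0,0,0,0,0,0]
}}

```text
clock: 16.6
position: [0.4982, 0.0274, 0.4065]
ee_rot: [0.098, 0.973, -0.014, -0.21]
contact_force: [0.3, -0.3, -0.6]
width: 0.0158
gripper_force: 68.8
```

>>> {"op": "carry_out", "data": {
  "linear": [
    [0.007,0.042,-0.004],
    [0.007,0.042,-0.004],
    [0.007,0.042,-0.004],
    [0.007,0.042,-0.004],
    [0.007,0.042,-0.004],
    [0.007,0.042,-0.004],
    [0.007,0.042,-0.004],
    [0.007,0.042,-0.004]
  ],
  "angular": [
    [-0.175,0.713,0.554],
    [-0.175,0.713,0.554],
    [-0.175,0.713,0.554],
    [-0.175,0.713,0.554],
    [-0.175,0.713,0.554],
    [-0.175,0.713,0.554],
    [-0.175,0.713,0.554],
    [-0.175,0.713,0.554]
  ],
  "hand": [0,0,0,0,0,0,0,0]
}}

```text
clock: 17.27
position: [0.5263, 0.1953, 0.3903]
ee_rot: [0.188, 0.88, 0.167, -0.402]
contact_force: [0.6, 0.3, -0.5]
width: 0.0161
gripper_force: 68.8
```

>>> {"op": "carry_out", "data": {
  "linear": [
    [0.007,0.042,-0.004],
    [0.007,0.042,-0.004],
    [0.007,0.042,-0.004],
    [0.007,0.042,-0.004],
    [0.007,0.042,-0.004],
    [0.007,0.042,-0.004],
    [0.007,0.042,-0.004],
    [0.007,0.042,-0.004]
  ],
  "angular": [
    [-0.175,0.713,0.554],
    [-0.175,0.713,0.554],
    [-0.175,0.713,0.554],
    [-0.175,0.713,0.554],
    [-0.175,0.713,0.554],
    [-0.175,0.713,0.554],
    [-0.175,0.713,0.554],
    [-0.175,0.713,0.554]
  ],
  "hand": [0,0,0,0,0,0,0,0]
}}

```text
clock: 17.93
position: [0.5544, 0.3632, 0.3741]
ee_rot: [0.261, 0.712, 0.334, -0.559]
contact_force: [-0.3, 1.0, -0.9]
width: 0.0164
gripper_force: 68.8
```

>>> {"op": "carry_out", "data": {
  "linear": [
    [0,0,0],
    [0,0,0],
    [0,0,0]
  ],
  "angular": [
    [0,0,0],
    [0,0,0],
    [0,0,0]
  ],
  "hand": [0,0,0]
}}

```text
clock: 18.18
position: [0.5542, 0.3619, 0.3742]
ee_rot: [0.261, 0.714, 0.333, -0.558]
contact_force: [-0.2, 0.7, -0.2]
width: 0.0161
gripper_force: 68.8
```

Run:
```python
from h import *; from kin import now,plan,goal,tip,R
np.set_printoptions(precision=4,suppress=True)
x,T,q=now(); xg,Tg=goal(50,76,.005,.17,lift=.15); print(x,x-xg,(Tg.inv()*T).as_rotvec(),tip(x,T,.17))
xf,Tf=goal(50,76,.005,.17,lift=.0); plan(x,T,q,xf,Tf,6)
im,c=snap("scene","s8"); it,ct=snap("top","t8"); print(tools(it,ct))
ii,cw=snap("wrist","w8")
print(proj(c,[tip(x,T,.17),[.494,.2907,.12]]),proj(ct,[tip(x,T,.17),[.494,.2907,.12]]))
o=np.zeros((480,800,3),np.uint8);o[:,:400]=cv2.resize(im[120:320,330:500],(400,480));o[:,400:]=cv2.resize(it[200:368,160:300],(400,480));cv2.imwrite("pics/c8.png",o)
```

```text
[0.5542 0.3619 0.3742] [ 0.0009  0.0005 -0.0001] [-0.0007 -0.0015  0.0002] [0.4734 0.2654 0.1756]
rows 6 lin [ 0.0075  0.0091 -0.0485] ang [ 0.003 -0.001 -0.001] err 0.0 speed 0.2 q [ 0.57  0.95  1.04 -0.45  2.42  1.15]
[(array([ 0.4054, -0.3106]), np.float64(135.60652310996352), np.float64(0.09842677147452994), np.float64(0.017476802726763115), np.int32(295)), (array([ 0.3634, -0.3445]), np.float64(127.39032843183202), np.float64(0.09967702038637506), np.float64(0.01738099691062893), np.int32(308))]
[[421.5003 214.0351]
 [428.0563 238.0516]] [[212.3325 280.9351]
 [206.6625 273.8377]]
```

View pics/c8.png

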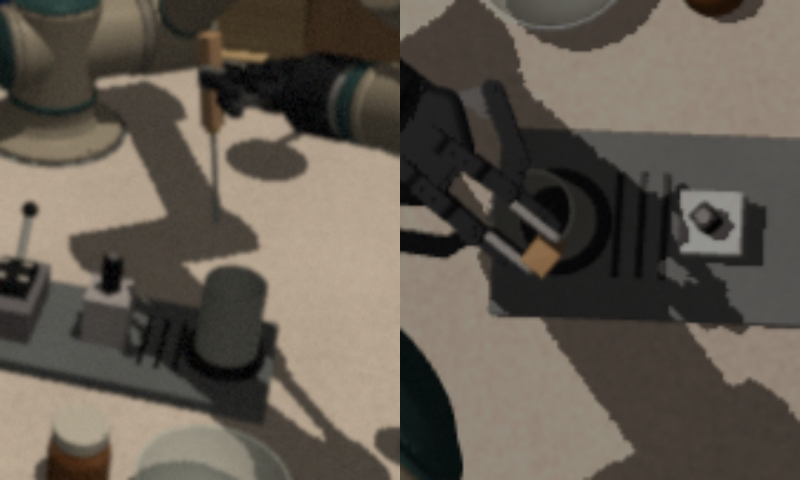

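The tip is at scene pixel (422,212), against (421.5,214) predicted, and it lines up over the cup. The probe sits home and the lever is off. Lowering along the tool's axis.

>>> {"op": "carry_out", "data": {
  "linear": [
    [0.0075,0.009,-0.0485],
    [0.0075,0.009,-0.0485],
    [0.0075,0.009,-0.0485],
    [0.0075,0.009,-0.0485],
    [0.0075,0.009,-0.0485],
    [0.0075,0.009,-0.0485],
    [0,0,0],
    [0,0,0]
  ],
  "angular": [
    [0,0,0],
    [0,0,0],
    [0,0,0],
    [0,0,0],
    [0,0,0],
    [0,0,0],
    [0,0,0],
    [0,0,0]
  ],
  "hand": [0,0,0,0,0,0,0,0]
}}

```text
clock: 19.0
position: [0.5769, 0.3885, 0.2283]
ee_rot: [0.261, 0.713, 0.332, -0.56]
contact_force: [-0.7, 0.5, 1.3]
width: 0.0161
gripper_force: 68.8
```

Run:
```python
from kin import *
np.set_printoptions(precision=4,suppress=True)
x,T,q=now(); print(x,tip(x,T,.17),T.apply([0,0,1]),q)
# after release: back out along pointing axis by 90 mm, and up
x1=x-T.apply([0,0,.09]); s=plan(x,T,q,x1,T,4)
```

```text
[0.5769 0.3885 0.2283] [0.4953 0.2916 0.0301] [-0.625  -0.7438 -0.2368] [ 0.5718  0.9534  1.04   -0.4488  2.4178  1.1506]
rows 4 lin [0.0281 0.0335 0.0107] ang [0. 0. 0.] err 0.0 speed 0.56 q [ 0.6   1.08  0.68 -0.57  2.64  0.99]
```

>>> {"op": "carry_out", "data": {
  "linear": [
    [0,0,0],
    [0,0,0],
    [0,0,0],
    [0,0,0],
    [0.028,0.033,0.011],
    [0.028,0.033,0.011],
    [0.028,0.033,0.011],
    [0.028,0.033,0.011]
  ],
  "angular": [
    [0,0,0],
    [0,0,0],
    [0,0,0],
    [0,0,0],
    [0,0,0],
    [0,0,0],
    [0,0,0],
    [0,0,0]
  ],
  "hand": [0.4,0.4,0.4,0.4,0.4,0.4,0.4,0.4]
}}

```text
clock: 19.67
position: [0.6329, 0.4557, 0.2525]
ee_rot: [0.261, 0.714, 0.333, -0.559]
contact_force: [0.7, -1.2, 0.4]
width: 0.0338
gripper_force: 0.0
```

Run:
```python
from h import *; from kin import *
np.set_printoptions(precision=4,suppress=True)
x,T,q=now(); print(x,q)
im,c=snap("scene","s9"); it,ct=snap("top","t9"); tl=tools(it,ct); print(tl)
o=np.zeros((480,800,3),np.uint8);o[:,:400]=cv2.resize(im[160:310,380:500],(400,480));o[:,400:]=cv2.resize(it[200:368,160:300],(400,480));cv2.imwrite("pics/c9.png",o)
b=np.array([.4054,-.3106]);yw=np.radians(-45); d=np.array([np.cos(yw),np.sin(yw)])
g=np.r_[b-.01*d,.30]; Tg=ori(yw,0)
s=plan(x,T,q,x+[0,0,.12],T,4)
print("via"); s2=plan(*s,np.array([.47,.10,.43]),R.from_rotvec((Tg*T.inv()).as_rotvec()*.5)*T,14); plan(*s2,g,Tg,14)
```

```text
[0.6329 0.4557 0.2525] [ 0.5993  1.0791  0.6739 -0.574   2.6375  0.9884]
[(array([ 0.4053, -0.3107]), np.float64(135.30315664092018), np.float64(0.09843149603772357), np.float64(0.017544262171113083), np.int32(292)), (array([ 0.3634, -0.3445]), np.float64(127.39032843183202), np.float64(0.09967702038637506), np.float64(0.01738099691062893), np.int32(306))]
rows 4 lin [0.   0.   0.06] ang [0. 0. 0.] err 0.0734 speed 0.56 q [ 0.61  1.    0.56 -0.86  2.71  0.68]
via
rows 14 lin [-0.0233 -0.0508  0.0082] ang [ 0.029 -0.656 -0.618] err 0.0263 speed 1.2 q [ 0.14  0.33  1.48 -0.2   2.03  1.74]
rows 14 lin [-0.0102 -0.0576 -0.0186] ang [ 0.029 -0.656 -0.618] err 0.0 speed 0.47 q [-0.79  0.25  1.82 -0.    1.07  1.57]
```

View pics/c9.png

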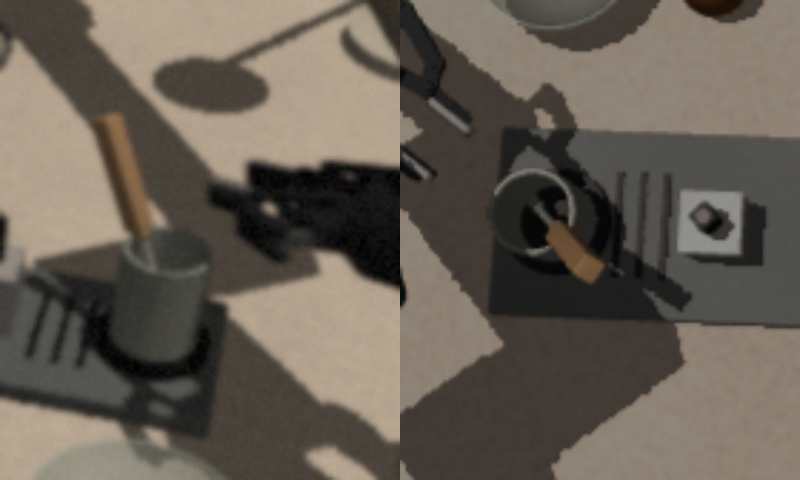

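Tool A stands in the cup leaning away, with its butt towards the probe side, and B and C haven't moved. Planning the path to B.

Run:
```python
from kin import *
np.set_printoptions(precision=3,suppress=True)
x,T,q=now()
b=np.array([.4054,-.3107]);yw=np.radians(-44.8); d=np.array([np.cos(yw),np.sin(yw)])
g=np.r_[b-.01*d,.28]; Tg=ori(yw,0); rv=(Tg*T.inv()).as_rotvec()
s=(x,T,q)
for xx,f,n in (((.60,.38,.40),.28,8),((.50,.12,.42),.6,8),(g,1,13)):
    o=s; s=plan(*s,np.array(xx),R.from_rotvec(rv*f)*T,n)
    print("fingertips",np.array([(o[0]+(s[0]-o[0])*k)+ (R.from_rotvec((s[1]*o[1].inv()).as_rotvec()*k)*o[1]).apply([0,0,.173]) for k in (.33,.67,1)]))
print(g)
```

```text
rows 8 lin [-0.008 -0.019  0.037] ang [ 0.03  -0.641 -0.605] err 0.0 speed 0.56 q [ 0.49  0.8   0.81 -0.15  2.54  1.67]
fingertips [[0.506 0.317 0.242]
 [0.49  0.307 0.276]
 [0.479 0.298 0.308]]
rows 8 lin [-0.025 -0.065  0.005] ang [ 0.034 -0.733 -0.692] err 0.0 speed 0.59 q [ 0.14  0.35  1.43 -0.11  1.93  1.91]
fingertips [[0.451 0.23  0.295]
 [0.428 0.16  0.284]
 [0.41  0.089 0.275]]
rows 13 lin [-0.016 -0.065 -0.021] ang [ 0.026 -0.564 -0.532] err 0.0 speed 0.52 q [-0.79  0.27  1.85 -0.    1.02  1.56]
fingertips [[ 0.402 -0.035  0.214]
 [ 0.399 -0.168  0.156]
 [ 0.398 -0.304  0.107]]
[ 0.398 -0.304  0.28 ]
```

>>> {"op": "carry_out", "data": {
  "linear": [
    [-0.008,-0.019,0.037],
    [-0.008,-0.019,0.037],
    [-0.008,-0.019,0.037],
    [-0.008,-0.019,0.037],
    [-0.008,-0.019,0.037],
    [-0.008,-0.019,0.037],
    [-0.008,-0.019,0.037],
    [-0.008,-0.019,0.037]
  ],
  "angular": [
    [0.03,-0.641,-0.605],
    [0.03,-0.641,-0.605],
    [0.03,-0.641,-0.605],
    [0.03,-0.641,-0.605],
    [0.03,-0.641,-0.605],
    [0.03,-0.641,-0.605],
    [0.03,-0.641,-0.605],
    [0.03,-0.641,-0.605]
  ],
  "hand": [0.4,0.4,0.4,0.4,0.4,0.4,0.4,0.4]
}}

```text
clock: 20.43
position: [0.5999, 0.3782, 0.4002]
ee_rot: [0.204, 0.865, 0.134, -0.438]
contact_force: [0.4, -1.0, 0.5]
width: 0.0341
gripper_force: 0.0
```

>>> {"op": "carry_out", "data": {
  "linear": [
    [-0.025,-0.065,0.005],
    [-0.025,-0.065,0.005],
    [-0.025,-0.065,0.005],
    [-0.025,-0.065,0.005],
    [-0.025,-0.065,0.005],
    [-0.025,-0.065,0.005],
    [-0.025,-0.065,0.005],
    [-0.025,-0.065,0.005]
  ],
  "angular": [
    [0.034,-0.733,-0.692],
    [0.034,-0.733,-0.692],
    [0.034,-0.733,-0.692],
    [0.034,-0.733,-0.692],
    [0.034,-0.733,-0.692],
    [0.034,-0.733,-0.692],
    [0.034,-0.733,-0.692],
    [0.034,-0.733,-0.692]
  ],
  "hand": [0.4,0.4,0.4,0.4,0.4,0.4,0.4,0.4]
}}

```text
clock: 21.1
position: [0.4986, 0.1176, 0.4193]
ee_rot: [0.12, 0.953, -0.103, -0.259]
contact_force: [-0.1, -0.9, -0.1]
width: 0.0342
gripper_force: 0.0
```

>>> {"op": "carry_out", "data": {
  "linear": [
    [-0.016,-0.065,-0.021],
    [-0.016,-0.065,-0.021],
    [-0.016,-0.065,-0.021],
    [-0.016,-0.065,-0.021],
    [-0.016,-0.065,-0.021],
    [-0.016,-0.065,-0.021],
    [-0.016,-0.065,-0.021],
    [-0.016,-0.065,-0.021]
  ],
  "angular": [
    [0.026,-0.564,-0.532],
    [0.026,-0.564,-0.532],
    [0.026,-0.564,-0.532],
    [0.026,-0.564,-0.532],
    [0.026,-0.564,-0.532],
    [0.026,-0.564,-0.532],
    [0.026,-0.564,-0.532],
    [0.026,-0.564,-0.532]
  ],
  "hand": [0.5,0.5,0.5,0.5,0.5,0.5,0.5,0.5]
}}

```text
clock: 21.77
position: [0.4348, -0.1416, 0.3348]
ee_rot: [0.046, 0.954, -0.28, -0.102]
contact_force: [1.1, -0.0, -0.2]
width: 0.0429
gripper_force: 0.0
```

>>> {"op": "carry_out", "data": {
  "linear": [
    [-0.016,-0.065,-0.021],
    [-0.016,-0.065,-0.021],
    [-0.016,-0.065,-0.021],
    [-0.016,-0.065,-0.021],
    [-0.016,-0.065,-0.021],
    [0,0,0],
    [0,0,0]
  ],
  "angular": [
    [0.026,-0.564,-0.532],
    [0.026,-0.564,-0.532],
    [0.026,-0.564,-0.532],
    [0.026,-0.564,-0.532],
    [0.026,-0.564,-0.532],
    [0,0,0],
    [0,0,0]
  ],
  "hand": [0.5,0.5,0.5,0.5,0.5,0.5,0.5]
}}

```text
clock: 22.35
position: [0.3949, -0.304, 0.282]
ee_rot: [-0.001, 0.924, -0.383, -0.002]
contact_force: [0.2, 0.3, -0.8]
width: 0.0428
gripper_force: 0.0
```

Run:
```python
from h import *; from kin import *
np.set_printoptions(precision=4,suppress=True)
x,T,q=now(); print(x,(ori(np.radians(-44.8),0).inv()*T).as_rotvec(),q)
im,c=snap("wrist","w10")
for t in tools(im,c,.018,(0,0,640,480)): print(t)
it,ct=snap("top","t10"); print(tools(it,ct))
```

```text
[ 0.3949 -0.304   0.282 ] [ 0.0008 -0.0044  0.0037] [-0.7961  0.2675  1.8516  0.0009  1.027   1.5598]
(array([ 0.4264, -0.3312]), np.float64(134.24961333139927), np.float64(0.038407100806933415), np.float64(0.017279484340936273), np.int32(1467))
(array([ 0.3836, -0.2891]), np.float64(135.45799762060497), np.float64(0.03981312175194381), np.float64(0.017194147220952128), np.int32(1350))
(array([ 0.3431, -0.3181]), np.float64(126.54886756043884), np.float64(0.02771075385771065), np.float64(0.017840130833217283), np.int32(744))
[(array([ 0.383 , -0.2892]), np.float64(132.5488379240793), np.float64(0.03603150288441592), np.float64(0.016391654905368057), np.int32(106))]
```

>>> {"op": "carry_out", "data": {
  "linear": [
    [0.005,0.002,-0.05],
    [0,0,-0.06],
    [0,0,-0.06],
    [0,0,-0.038],
    [0,0,0],
    [0,0,0],
    [0,0,0],
    [0,0,0]
  ],
  "angular": [
    [0,0,0],
    [0,0,0],
    [0,0,0],
    [0,0,0],
    [0,0,0],
    [0,0,0],
    [0,0,0],
    [0,0,0]
  ],
  "hand": [0.5,0.5,0.5,0.5,0.5,0.5,0,0],
  "force": 70
}}

```text
clock: 23.12
position: [0.4001, -0.3023, 0.1799]
ee_rot: [-0.0, 0.925, -0.38, 0.0]
contact_force: [0.7, -0.8, -0.2]
width: 0.0194
gripper_force: 0.0
```

>>> {"op": "carry_out", "data": {
  "linear": [
    [0,0,0],
    [0,0,0],
    [0,0,0],
    [0,0,0]
  ],
  "angular": [
    [0,0,0],
    [0,0,0],
    [0,0,0],
    [0,0,0]
  ],
  "hand": [0,0,0,0]
}}

```text
clock: 23.45
position: [0.3999, -0.3025, 0.1802]
ee_rot: [-0.0, 0.925, -0.381, 0.001]
contact_force: [0.7, 0.7, 6.8]
width: 0.0157
gripper_force: 70.6
```

```bash
cat >> kin.py <<'E'
def route(yaw,ax,beta=76,n1=8,n2=14,via=None,lift=.15,out=.003):
    "lift, carry over the cup, lower: prints the rows"
    x,T,q=now(); s=plan(x,T,q,x+[0,0,.25],T,7)
    xg,Tg=goal(yaw,beta,.005,ax,lift=lift,out=out); segs=[(via,.35,n1)] if via is not None else []
    T0=s[1]; rv=(Tg*T0.inv()).as_rotvec()
    for xx,f,n in segs+[(xg,1,n2)]:
        o=s; s=plan(*s,np.array(xx),R.from_rotvec(rv*f)*T0,n)
        w=(s[1]*o[1].inv()).as_rotvec()
        print("tips",np.array([tip(o[0]+(s[0]-o[0])*k,R.from_rotvec(w*k)*o[1],ax) for k in (.25,.5,.75,1)]).round(3).tolist())
    xf,Tf=goal(yaw,beta,.005,ax,out=out); s=plan(*s,xf,Tf,6); print("above",xg,"end",xf)
    s=plan(*s,xf-Tf.apply([0,0,.09]),Tf,4)
E
python3 - <<'E'
from kin import *
np.set_printoptions(precision=4,suppress=True)
x,T,q=now(); ax=x[2]-.009; print(x,ax,manip.get_state()["width"],manip.get_state()["contact_force"])
route(-20,ax,n2=24); route(-20,ax,via=(.46,-.05,.42),n1=10,n2=16)
E
```

```text
[ 0.3999 -0.3025  0.1802] 0.1712324910799914 0.015685800980418947 [0.6748 0.7174 6.7683]
rows 7 lin [0.     0.     0.0714] ang [0. 0. 0.] err 0.0 speed 0.49 q [-0.79  0.15  1.61  0.    1.38  1.56]
rows 24 lin [ 0.0152  0.0468 -0.0046] ang [0.372 0.588 0.191] err 0.0 speed 0.37 q [0.16 0.69 1.22 0.75 2.36 2.29]
tips [[0.515, -0.233, 0.202], [0.501, -0.049, 0.168], [0.481, 0.131, 0.159], [0.463, 0.302, 0.176]]
rows 6 lin [ 0.0114 -0.0041 -0.0485] ang [-0. -0. -0.] err 0.0 speed 0.21 q [0.14 0.87 1.25 0.61 2.22 2.1 ]
above [0.5819 0.2587 0.3746] end [0.616  0.2463 0.2291]
rows 4 lin [ 0.041  -0.0149  0.0109] ang [0. 0. 0.] err 0.0 speed 0.39 q [0.1  0.95 0.99 0.66 2.39 2.2 ]
rows 7 lin [0.     0.     0.0714] ang [0. 0. 0.] err 0.0 speed 0.49 q [-0.79  0.15  1.61  0.    1.38  1.56]
rows 10 lin [ 0.012   0.0505 -0.002 ] ang [0.313 0.494 0.161] err 0.0 speed 0.33 q [-0.3   0.23  1.58  0.09  1.79  1.92]
tips [[0.516, -0.339, 0.239], [0.515, -0.261, 0.222], [0.512, -0.182, 0.207], [0.507, -0.103, 0.195]]
rows 16 lin [ 0.0152  0.0386 -0.0057] ang [0.363 0.573 0.187] err 0.0 speed 0.33 q [0.16 0.69 1.22 0.75 2.36 2.29]
tips [[0.497, 0.002, 0.174], [0.485, 0.106, 0.164], [0.473, 0.206, 0.165], [0.463, 0.302, 0.176]]
rows 6 lin [ 0.0114 -0.0041 -0.0485] ang [-0. -0. -0.] err 0.0 speed 0.21 q [0.14 0.87 1.25 0.61 2.22 2.1 ]
above [0.5819 0.2587 0.3746] end [0.616  0.2463 0.2291]
rows 4 lin [ 0.041  -0.0149  0.0109] ang [0. 0. 0.] err 0.0 speed 0.39 q [0.1  0.95 0.99 0.66 2.39 2.2 ]
```

Run:
```python
from h import *; from kin import *
np.set_printoptions(precision=4,suppress=True)
print("A butt",at_z(cam("top"),[[228.3,292.8]],.21), at_z(cam("top"),[[228.3,292.8]],.20))
x,T,q=now(); ax=x[2]-.009
s=plan(x,T,q,x+[0,0,.28],T,8)
Tm=goal(-20,76,.005,ax)[1]; Tm=R.from_rotvec((Tm*T.inv()).as_rotvec()*.5)*T
for lift in (.23,):
    xg,Tg=goal(-20,76,.005,ax,lift=lift)
    for via,n1,n2 in (((.54,.03,.47),12,12),((.56,.0,.47),12,12)):
        s1=plan(*s,np.array(via),Tm,n1)
        s2=plan(*s1,xg,Tg,n2); w=(Tg*Tm.inv()).as_rotvec()
        print("tips",np.array([tip(s1[0]+(xg-s1[0])*k,R.from_rotvec(w*k)*Tm,ax) for k in (0,.25,.5,.75,1)]).round(3).tolist())
    xf,Tf=goal(-20,76,.005,ax); plan(*s2,xf,Tf,8); print(xg,xf)
```

```text
A butt [[0.4459 0.2249 0.21  ]] [[0.4465 0.2268 0.2   ]]
rows 8 lin [0.   0.   0.07] ang [0. 0. 0.] err 0.0 speed 0.48 q [-0.79  0.14  1.55  0.    1.45  1.56]
rows 12 lin [0.0233 0.0554 0.0016] ang [0.372 0.588 0.191] err 0.0 speed 0.41 q [-0.14  0.37  1.3   0.23  2.1   2.07]
rows 12 lin [ 0.004   0.0392 -0.003 ] ang [0.372 0.588 0.191] err 0.0 speed 0.37 q [0.18 0.62 1.18 0.86 2.44 2.43]
tips [[0.55, 0.003, 0.236], [0.523, 0.083, 0.231], [0.496, 0.16, 0.232], [0.47, 0.236, 0.24], [0.445, 0.309, 0.253]]
rows 12 lin [0.0267 0.0504 0.0016] ang [0.372 0.588 0.191] err 0.0 speed 0.4 q [-0.18  0.41  1.25  0.21  2.12  2.03]
rows 12 lin [ 0.0006  0.0442 -0.003 ] ang [0.372 0.588 0.191] err 0.0 speed 0.39 q [0.18 0.62 1.18 0.86 2.44 2.43]
tips [[0.57, -0.027, 0.236], [0.538, 0.06, 0.231], [0.506, 0.145, 0.232], [0.475, 0.229, 0.24], [0.445, 0.309, 0.253]]
rows 8 lin [ 0.0131 -0.0048 -0.0558] ang [0. 0. 0.] err 0.0 speed 0.31 q [0.14 0.87 1.25 0.61 2.22 2.1 ]
[0.5637 0.2653 0.4523] [0.616  0.2463 0.2291]
```

>>> {"op": "carry_out", "data": {
  "linear": [
    [0,0,0.04],
    [0,0,0.07],
    [0,0,0.075],
    [0,0,0.075],
    [0,0,0.075],
    [0,0,0.075],
    [0,0,0.075],
    [0,0,0.075]
  ],
  "angular": [
    [0,0,0],
    [0,0,0],
    [0,0,0],
    [0,0,0],
    [0,0,0],
    [0,0,0],
    [0,0,0],
    [0,0,0]
  ],
  "hand": [0,0,0,0,0,0,0,0]
}}

```text
clock: 24.12
position: [0.3984, -0.3015, 0.4615]
ee_rot: [-0.0, 0.925, -0.381, -0.0]
contact_force: [0.3, -0.1, -0.1]
width: 0.0157
gripper_force: 69.7
```

>>> {"op": "carry_out", "data": {
  "linear": [
    [0.0233,0.0554,0.0016],
    [0.0233,0.0554,0.0016],
    [0.0233,0.0554,0.0016],
    [0.0233,0.0554,0.0016],
    [0.0233,0.0554,0.0016],
    [0.0233,0.0554,0.0016]
  ],
  "angular": [
    [0.372,0.588,0.191],
    [0.372,0.588,0.191],
    [0.372,0.588,0.191],
    [0.372,0.588,0.191],
    [0.372,0.588,0.191],
    [0.372,0.588,0.191]
  ],
  "hand": [0,0,0,0,0,0]
}}

```text
clock: 24.62
position: [0.469, -0.1345, 0.4644]
ee_rot: [-0.029, 0.928, -0.333, -0.165]
contact_force: [-0.1, 0.3, -1.0]
width: 0.0159
gripper_force: 69.8
```

>>> {"op": "carry_out", "data": {
  "linear": [
    [0.0233,0.0554,0.0016],
    [0.0233,0.0554,0.0016],
    [0.0233,0.0554,0.0016],
    [0.0233,0.0554,0.0016],
    [0.0233,0.0554,0.0016],
    [0.0233,0.0554,0.0016]
  ],
  "angular": [
    [0.372,0.588,0.191],
    [0.372,0.588,0.191],
    [0.372,0.588,0.191],
    [0.372,0.588,0.191],
    [0.372,0.588,0.191],
    [0.372,0.588,0.191]
  ],
  "hand": [0,0,0,0,0,0]
}}

```text
clock: 25.12
position: [0.5391, 0.0316, 0.469]
ee_rot: [-0.057, 0.904, -0.274, -0.324]
contact_force: [0.5, -0.4, 0.7]
width: 0.0155
gripper_force: 69.8
```

>>> {"op": "carry_out", "data": {
  "linear": [
    [0.0127,0.036,-0.0033],
    [0.0127,0.036,-0.0033],
    [0.0127,0.036,-0.0033],
    [0.0127,0.036,-0.0033],
    [0.0127,0.036,-0.0033],
    [0.0127,0.036,-0.0033]
  ],
  "angular": [
    [0.372,0.588,0.191],
    [0.372,0.588,0.191],
    [0.372,0.588,0.191],
    [0.372,0.588,0.191],
    [0.372,0.588,0.191],
    [0.372,0.588,0.191]
  ],
  "hand": [0,0,0,0,0,0]
}}

```text
clock: 25.62
position: [0.5771, 0.139, 0.4588]
ee_rot: [-0.083, 0.852, -0.208, -0.473]
contact_force: [0.1, 0.3, -0.2]
width: 0.0156
gripper_force: 69.8
```

>>> {"op": "carry_out", "data": {
  "linear": [
    [0.0127,0.036,-0.0033],
    [0.0127,0.036,-0.0033],
    [0.0127,0.036,-0.0033],
    [0.0127,0.036,-0.0033],
    [0.0127,0.036,-0.0033],
    [0.0127,0.036,-0.0033],
    [0,0,0],
    [0,0,0]
  ],
  "angular": [
    [0.372,0.588,0.191],
    [0.372,0.588,0.191],
    [0.372,0.588,0.191],
    [0.372,0.588,0.191],
    [0.372,0.588,0.191],
    [0.372,0.588,0.191],
    [0,0,0],
    [0,0,0]
  ],
  "hand": [0,0,0,0,0,0,0,0]
}}

```text
clock: 26.28
position: [0.6152, 0.2469, 0.4477]
ee_rot: [-0.106, 0.775, -0.136, -0.607]
contact_force: [-0.6, -0.1, -0.6]
width: 0.016
gripper_force: 69.8
```

Run:
```python
from h import *; from kin import *
np.set_printoptions(precision=4,suppress=True)
x,T,q=now(); ax=.1712; print(x,tip(x,T,ax),q); xf,Tf=goal(-20,76,.005,ax)
plan(x,T,q,xf,Tf,8)
it,ct=snap("top","t11"); print(tools(it,ct)); im,c=snap("scene","s11")
print(proj(c,[tip(x,T,ax)]))
```

```text
[0.6152 0.2469 0.4477] [0.4954 0.29   0.2489] [0.143  0.6925 1.0413 0.883  2.509  2.4749]
rows 8 lin [ 0.0002 -0.0001 -0.0547] ang [ 0.    -0.004 -0.003] err 0.0 speed 0.36 q [0.14 0.87 1.25 0.61 2.22 2.1 ]
[(array([ 0.3636, -0.3443]), np.float64(127.98118717504238), np.float64(0.09970175903760531), np.float64(0.01823077533895105), np.int32(316))]
[[435.4072 194.7988]]
```

>>> {"op": "carry_out", "data": {
  "linear": [
    [0,0,-0.055],
    [0,0,-0.055],
    [0,0,-0.055],
    [0,0,-0.055],
    [0,0,-0.055],
    [0,0,-0.055],
    [0,0,-0.055],
    [0,0,-0.053]
  ],
  "angular": [
    [0,0,0],
    [0,0,0],
    [0,0,0],
    [0,0,0],
    [0,0,0],
    [0,0,0],
    [0,0,0],
    [0,0,0]
  ],
  "hand": [0,0,0,0,0,0,0,0]
}}

```text
clock: 27.05
position: [0.6156, 0.2451, 0.2297]
ee_rot: [-0.108, 0.776, -0.137, -0.606]
contact_force: [4.2, 1.8, 3.7]
width: 0.0157
gripper_force: 70.5
```

>>> {"op": "carry_out", "data": {
  "linear": [
    [0,0,0],
    [0,0,0]
  ],
  "angular": [
    [0,0,0],
    [0,0,0]
  ],
  "hand": [0,0]
}}

```text
clock: 27.22
position: [0.6153, 0.2451, 0.2293]
ee_rot: [-0.107, 0.775, -0.137, -0.608]
contact_force: [-0.3, 0.5, 0.2]
width: 0.0158
gripper_force: 69.8
```

Light forces only. Releasing and backing out.

>>> {"op": "carry_out", "data": {
  "linear": [
    [0,0,0],
    [0,0,0],
    [0,0,0],
    [0,0,0],
    [0.041,-0.015,0.011],
    [0.041,-0.015,0.011],
    [0.041,-0.015,0.011],
    [0.041,-0.015,0.011]
  ],
  "angular": [
    [0,0,0],
    [0,0,0],
    [0,0,0],
    [0,0,0],
    [0,0,0],
    [0,0,0],
    [0,0,0],
    [0,0,0]
  ],
  "hand": [0.4,0.4,0.4,0.4,0.4,0.4,0.4,0.4]
}}

```text
clock: 27.88
position: [0.6978, 0.2159, 0.2524]
ee_rot: [-0.107, 0.775, -0.136, -0.607]
contact_force: [0.7, 0.7, -0.5]
width: 0.0341
gripper_force: 0.0
```

Run:
```python
from h import *; from kin import *
np.set_printoptions(precision=3,suppress=True)
x,T,q=now(); print(x,q)
im,c=snap("scene","s12"); it,ct=snap("top","t12"); print(tools(it,ct))
o=np.zeros((480,800,3),np.uint8);o[:,:400]=cv2.resize(im[160:310,380:500],(400,480));o[:,400:]=cv2.resize(it[200:368,160:300],(400,480));cv2.imwrite("pics/c12.png",o)
b=np.array([.3636,-.3450]);yw=np.radians(-52.6); d=np.array([np.cos(yw),np.sin(yw)])
g=np.r_[b-.01*d,.28]; Tg=ori(yw,0); rv=(Tg*T.inv()).as_rotvec()
s=(x,T,q)
for xx,f,n in (((.62,.15,.42),.3,8),((.52,-.05,.42),.6,8),(g,1,12)):
    o=s; s=plan(*s,np.array(xx),R.from_rotvec(rv*f)*T,n)
    print("fingertips",np.array([(o[0]+(s[0]-o[0])*k)+ (R.from_rotvec((s[1]*o[1].inv()).as_rotvec()*k)*o[1]).apply([0,0,.173]) for k in (.33,.67,1)]))
print(g)
```

```text
[0.698 0.216 0.252] [0.095 0.947 0.989 0.659 2.395 2.201]
[(array([ 0.363, -0.345]), np.float64(127.39032817886535), np.float64(0.09967701907101022), np.float64(0.01767490722497362), np.int32(309))]
rows 8 lin [-0.019 -0.017  0.042] ang [-0.373 -0.508 -0.226] err 0.0 speed 0.31 q [0.02 0.6  1.13 0.48 2.24 2.28]
fingertips [[0.523 0.255 0.245]
 [0.507 0.233 0.281]
 [0.495 0.211 0.317]]
rows 8 lin [-0.025 -0.05   0.   ] ang [-0.373 -0.508 -0.226] err 0.0 speed 0.3 q [-0.28  0.34  1.44  0.14  1.88  2.02]
fingertips [[ 0.476  0.142  0.3  ]
 [ 0.459  0.068  0.284]
 [ 0.444 -0.005  0.271]]
rows 12 lin [-0.027 -0.048 -0.023] ang [-0.331 -0.452 -0.201] err 0.0 speed 0.41 q [-0.9   0.26  1.87 -0.    1.01  1.59]
fingertips [[ 0.415 -0.112  0.212]
 [ 0.386 -0.225  0.156]
 [ 0.358 -0.337  0.107]]
[ 0.358 -0.337  0.28 ]
```

View pics/c12.png

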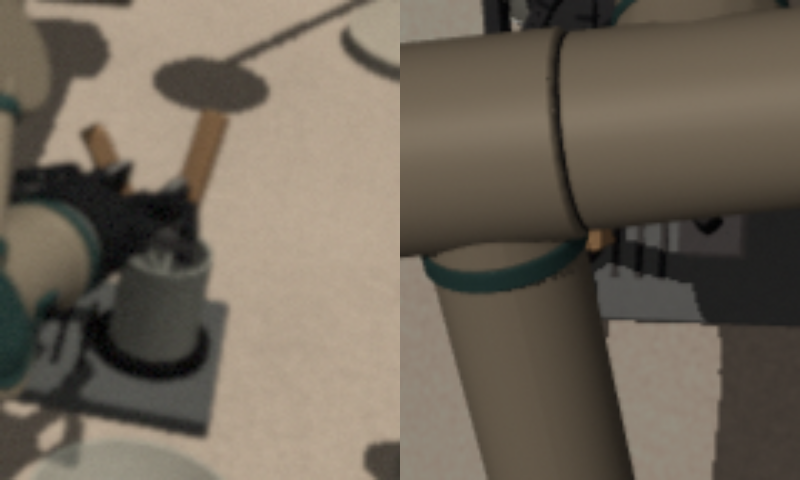

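Both tools stand in the cup, leaning apart. On to tool C.

>>> {"op": "carry_out", "data": {
  "linear": [
    [-0.019,-0.017,0.042],
    [-0.019,-0.017,0.042],
    [-0.019,-0.017,0.042],
    [-0.019,-0.017,0.042],
    [-0.019,-0.017,0.042],
    [-0.019,-0.017,0.042],
    [-0.019,-0.017,0.042],
    [-0.019,-0.017,0.042]
  ],
  "angular": [
    [-0.373,-0.508,-0.226],
    [-0.373,-0.508,-0.226],
    [-0.373,-0.508,-0.226],
    [-0.373,-0.508,-0.226],
    [-0.373,-0.508,-0.226],
    [-0.373,-0.508,-0.226],
    [-0.373,-0.508,-0.226],
    [-0.373,-0.508,-0.226]
  ],
  "hand": [0.4,0.4,0.4,0.4,0.4,0.4,0.4,0.4]
}}

```text
clock: 28.65
position: [0.6197, 0.1481, 0.4204]
ee_rot: [-0.078, 0.859, -0.244, -0.444]
contact_force: [-1.3, 0.2, -0.2]
width: 0.0341
gripper_force: 0.0
```

>>> {"op": "carry_out", "data": {
  "linear": [
    [-0.025,-0.05,0],
    [-0.025,-0.05,0],
    [-0.025,-0.05,0],
    [-0.025,-0.05,0],
    [-0.025,-0.05,0],
    [-0.025,-0.05,0],
    [-0.025,-0.05,0],
    [-0.025,-0.05,0]
  ],
  "angular": [
    [-0.373,-0.508,-0.226],
    [-0.373,-0.508,-0.226],
    [-0.373,-0.508,-0.226],
    [-0.373,-0.508,-0.226],
    [-0.373,-0.508,-0.226],
    [-0.373,-0.508,-0.226],
    [-0.373,-0.508,-0.226],
    [-0.373,-0.508,-0.226]
  ],
  "hand": [0.4,0.4,0.4,0.4,0.4,0.4,0.4,0.4]
}}

```text
clock: 29.32
position: [0.5195, -0.0523, 0.4193]
ee_rot: [-0.046, 0.902, -0.34, -0.261]
contact_force: [0.1, 0.2, -0.4]
width: 0.034
gripper_force: 0.0
```

>>> {"op": "carry_out", "data": {
  "linear": [
    [-0.027,-0.048,-0.023],
    [-0.027,-0.048,-0.023],
    [-0.027,-0.048,-0.023],
    [-0.027,-0.048,-0.023],
    [-0.027,-0.048,-0.023],
    [-0.027,-0.048,-0.023]
  ],
  "angular": [
    [-0.331,-0.452,-0.201],
    [-0.331,-0.452,-0.201],
    [-0.331,-0.452,-0.201],
    [-0.331,-0.452,-0.201],
    [-0.331,-0.452,-0.201],
    [-0.331,-0.452,-0.201]
  ],
  "hand": [0.5,0.5,0.5,0.5,0.5,0.5]
}}

```text
clock: 29.82
position: [0.4386, -0.1959, 0.3498]
ee_rot: [-0.023, 0.909, -0.395, -0.131]
contact_force: [0.3, 0.2, 0.4]
width: 0.0426
gripper_force: 0.0
```

>>> {"op": "carry_out", "data": {
  "linear": [
    [-0.027,-0.048,-0.023],
    [-0.027,-0.048,-0.023],
    [-0.027,-0.048,-0.023],
    [-0.027,-0.048,-0.023],
    [-0.027,-0.048,-0.023],
    [-0.027,-0.048,-0.023],
    [0,0,0],
    [0,0,0]
  ],
  "angular": [
    [-0.331,-0.452,-0.201],
    [-0.331,-0.452,-0.201],
    [-0.331,-0.452,-0.201],
    [-0.331,-0.452,-0.201],
    [-0.331,-0.452,-0.201],
    [-0.331,-0.452,-0.201],
    [0,0,0],
    [0,0,0]
  ],
  "hand": [0.5,0.5,0.5,0.5,0.5,0.5,0.5,0.5]
}}

```text
clock: 30.48
position: [0.3579, -0.3394, 0.2807]
ee_rot: [-0.001, 0.896, -0.444, -0.001]
contact_force: [0.6, 0.9, 0.2]
width: 0.043
gripper_force: 0.0
```

Run:
```python
from h import *; from kin import *
np.set_printoptions(precision=4,suppress=True)
x,T,q=now(); print(x,(ori(np.radians(-52.6),0).inv()*T).as_rotvec(),q)
im,c=snap("wrist","w13")
t=[t for t in tools(im,c,.018,(0,0,640,480)) if t[3]<.025]; print(t)
E=[]
for ce,a,L,_,_ in t:
    u=np.array([np.cos(np.radians(a)),np.sin(np.radians(a))]); E+= [ce+u*L/2,ce-u*L/2]
E=np.array(E); i=E[:,0].argmin(); j=E[:,0].argmax(); print(E[i],E[j],(E[i]+E[j])/2,np.linalg.norm(E[i]-E[j]),np.degrees(np.arctan2(*(E[j]-E[i])[::-1])))
it,ct=snap("top","t13"); print(tools(it,ct))
cv2.imwrite("pics/c13.png",cv2.resize(it[200:368,160:300],(500,600)))
```

```text
[ 0.3579 -0.3394  0.2807] [ 0.0008 -0.0034  0.0025] [-0.9005  0.2617  1.8641  0.001   1.0191  1.5904]
[(array([ 0.3848, -0.3724]), np.float64(127.77424442838186), np.float64(0.030025214163447674), np.float64(0.016646328210776787), np.int32(1085)), (array([ 0.3476, -0.324 ]), np.float64(127.81504540357699), np.float64(0.04687140325840956), np.float64(0.017046232344549057), np.int32(1625))]
[ 0.3332 -0.3055] [ 0.394  -0.3842] [ 0.3636 -0.3449] 0.0994855878565559 -52.3722801009657
[(array([ 0.3471, -0.3231]), np.float64(129.4478355133755), np.float64(0.04272579898977171), np.float64(0.016865561956951228), np.int32(126))]
```

>>> {"op": "carry_out", "data": {
  "linear": [
    [-0.001,0.005,-0.05],
    [0,0,-0.06],
    [0,0,-0.06],
    [0,0,-0.037],
    [0,0,0],
    [0,0,0],
    [0,0,0],
    [0,0,0]
  ],
  "angular": [
    [0,0,0],
    [0,0,0],
    [0,0,0],
    [0,0,0],
    [0,0,0],
    [0,0,0],
    [0,0,0],
    [0,0,0]
  ],
  "hand": [0.5,0.5,0.5,0.5,0.5,0.5,0,0],
  "force": 70
}}

```text
clock: 31.25
position: [0.3596, -0.3377, 0.1792]
ee_rot: [0.0, 0.897, -0.443, 0.001]
contact_force: [-0.2, 0.3, 0.5]
width: 0.0196
gripper_force: 0.9
```

>>> {"op": "carry_out", "data": {
  "linear": [
    [0,0,0],
    [0,0,0],
    [0,0,0],
    [0,0,0]
  ],
  "angular": [
    [0,0,0],
    [0,0,0],
    [0,0,0],
    [0,0,0]
  ],
  "hand": [0,0,0,0]
}}

```text
clock: 31.58
position: [0.3594, -0.3377, 0.1795]
ee_rot: [0.0, 0.896, -0.443, 0.002]
contact_force: [0.2, 1.1, 5.3]
width: 0.016
gripper_force: 70.4
```

Run:
```python
from kin import *
np.set_printoptions(precision=4,suppress=True)
x,T,q=now(); ax=x[2]-.009; print(x,ax,manip.get_state()["width"],manip.get_state()["contact_force"])
s0=plan(x,T,q,x+[0,0,.28],T,8)
for yaw,b in ((15,78),(5,78)):
    xf,Tg=goal(yaw,b,.005,ax,out=.022); xg=xf+[0,0,.22]
    Tm=R.from_rotvec((Tg*T.inv()).as_rotvec()*.5)*T
    s1=plan(*s0,np.array((.54,.03,.47)),Tm,14); s2=plan(*s1,xg,Tg,14); w=(Tg*Tm.inv()).as_rotvec()
    print("tips",np.array([tip(s1[0]+(xg-s1[0])*k,R.from_rotvec(w*k)*Tm,ax) for k in (0,.25,.5,.75,1)]).round(3).tolist())
    s3=plan(*s2,xf,Tg,8); plan(*s3,xf-Tg.apply([0,0,.09]),Tg,4); print(xg,xf)
```

```text
[ 0.3594 -0.3377  0.1795] 0.17045714993570496 0.016005017154998056 [0.1921 1.112  5.3216]
rows 8 lin [0.   0.   0.07] ang [0. 0. 0.] err 0.0 speed 0.49 q [-0.9   0.12  1.57  0.    1.45  1.59]
rows 14 lin [0.0258 0.0525 0.0015] ang [0.206 0.607 0.439] err 0.0 speed 0.44 q [-0.07  0.4   1.26 -0.    2.18  1.9 ]
rows 14 lin [ 0.0148  0.043  -0.0037] ang [0.206 0.607 0.439] err 0.1944 speed 0.56 q [0.33 0.82 0.73 0.47 2.71 2.04]
tips [[0.542, -0.024, 0.241], [0.535, 0.063, 0.234], [0.527, 0.146, 0.233], [0.52, 0.223, 0.239], [0.515, 0.296, 0.25]]
rows 8 lin [ 0.     0.    -0.055] ang [0. 0. 0.] err 0.1573 speed 0.5 q [0.35 1.01 0.93 0.17 2.56 1.73]
rows 4 lin [0.0425 0.0114 0.0094] ang [0. 0. 0.] err 0.0988 speed 0.54 q [0.34 1.13 0.55 0.27 2.71 1.84]
[0.6437 0.3308 0.4444] [0.6437 0.3308 0.2244]
rows 14 lin [0.0258 0.0525 0.0015] ang [0.255 0.578 0.375] err 0.0 speed 0.43 q [-0.1   0.4   1.27  0.08  2.17  1.98]
rows 14 lin [ 0.0155  0.0392 -0.0037] ang [0.255 0.578 0.375] err 0.1046 speed 0.62 q [0.27 0.82 0.78 0.72 2.71 2.3 ]
tips [[0.541, -0.017, 0.239], [0.534, 0.067, 0.233], [0.527, 0.146, 0.232], [0.521, 0.222, 0.238], [0.516, 0.293, 0.25]]
rows 8 lin [ 0.     0.    -0.055] ang [0. 0. 0.] err 0.0665 speed 0.54 q [0.29 0.99 0.98 0.34 2.5  1.89]
rows 4 lin [0.0438 0.0038 0.0094] ang [0. 0. 0.] err 0.0223 speed 0.55 q [0.27 1.12 0.6  0.47 2.71 2.05]
[0.6484 0.3042 0.4444] [0.6484 0.3042 0.2244]
```

View pics/c13.png

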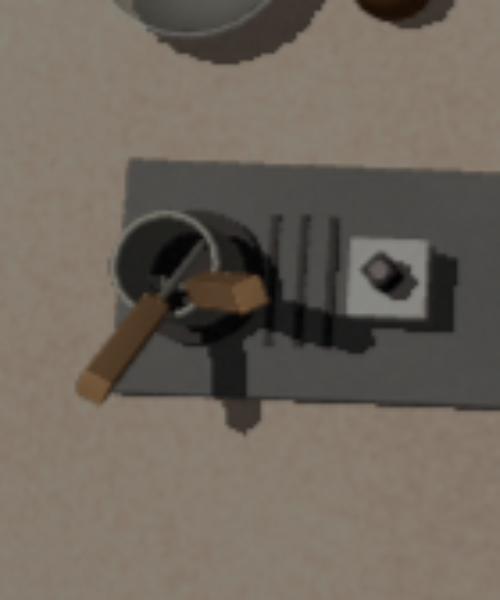

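Tool A leans towards -y with its butt at (250,293) in the crop, and tool B leans towards -x,+y with its butt at (95,388). Both are in the cup, and the free sector faces +x. I'll find a reachable pose for C.

Run:
```python
from kin import *
np.set_printoptions(precision=4,suppress=True)
x,T,q=now(); ax=x[2]-.009
s0=plan(x,T,q,x+[0,0,.28],T,8)
for yaw,b in ((12,70),(12,73)):
    print("==",yaw,b)
    xf,Tg=goal(yaw,b,.005,ax,out=.021); xg=xf+[0,0,.215]
    Tm=R.from_rotvec((Tg*T.inv()).as_rotvec()*.5)*T
    s1=plan(*s0,np.array((.54,.03,.47)),Tm,12); s2=plan(*s1,xg,Tg,12); w=(Tg*Tm.inv()).as_rotvec()
    print("tips",np.array([tip(s1[0]+(xg-s1[0])*k,R.from_rotvec(w*k)*Tm,ax) for k in (0,.25,.5,.75,1)]).round(3).tolist())
    s3=plan(*s2,xf,Tg,8); plan(*s3,xf-Tg.apply([0,0,.09]),Tg,4); print(xg,xf)
```

```text
rows 8 lin [0.   0.   0.07] ang [0. 0. 0.] err 0.0 speed 0.49 q [-0.9   0.12  1.57  0.    1.45  1.59]
== 12 70
rows 12 lin [0.0301 0.0613 0.0018] ang [0.232 0.628 0.51 ] err 0.0 speed 0.51 q [-0.08  0.38  1.28  0.02  2.12  1.91]
rows 12 lin [ 0.0128  0.0478 -0.0023] ang [0.232 0.628 0.51 ] err 0.0563 speed 0.33 q [0.33 0.77 0.8  0.35 2.71 1.94]
tips [[0.559, -0.022, 0.241], [0.549, 0.063, 0.234], [0.537, 0.145, 0.233], [0.525, 0.222, 0.237], [0.515, 0.295, 0.245]]
rows 8 lin [ 0.      0.     -0.0537] ang [0. 0. 0.] err 0.0053 speed 0.27 q [0.34 0.91 1.05 0.18 2.39 1.75]
rows 4 lin [0.0414 0.0088 0.0154] ang [0. 0. 0.] err 0.0 speed 0.56 q [0.33 1.03 0.69 0.23 2.63 1.81]
[0.6169 0.3168 0.456 ] [0.6169 0.3168 0.241 ]
== 12 73
rows 12 lin [0.0301 0.0613 0.0018] ang [0.242 0.654 0.503] err 0.0 speed 0.51 q [-0.08  0.39  1.27  0.02  2.14  1.91]
rows 12 lin [ 0.0146  0.0482 -0.0033] ang [0.242 0.654 0.503] err 0.0996 speed 0.42 q [0.33 0.79 0.78 0.41 2.71 1.99]
tips [[0.552, -0.022, 0.241], [0.543, 0.064, 0.233], [0.533, 0.145, 0.232], [0.523, 0.222, 0.236], [0.515, 0.295, 0.245]]
rows 8 lin [ 0.      0.     -0.0537] ang [0. 0. 0.] err 0.0536 speed 0.34 q [0.34 0.95 1.01 0.19 2.45 1.76]
rows 4 lin [0.0421 0.0089 0.0132] ang [0. 0. 0.] err 0.0 speed 0.59 q [0.33 1.08 0.63 0.26 2.69 1.84]
[0.6275 0.3191 0.4502] [0.6275 0.3191 0.2352]
```

Run:
```python
from kin import *
np.set_printoptions(precision=4,suppress=True)
x,T,q=now(); ax=x[2]-.009
s0=(x+[0,0,.28],T,np.array([-.9,.12,1.57,0,1.45,1.59]))
yaw=12
for b0,b1 in ((62,74),):
    xf,Tf=goal(yaw,b1,.005,ax,out=.021); xg,Tg=goal(yaw,b0,.215,ax,out=.021)
    Tm=R.from_rotvec((Tg*T.inv()).as_rotvec()*.5)*T
    s1=plan(*s0,np.array((.54,.03,.47)),Tm,12); s2=plan(*s1,xg,Tg,12); w=(Tg*Tm.inv()).as_rotvec()
    print("tips",np.array([tip(s1[0]+(xg-s1[0])*k,R.from_rotvec(w*k)*Tm,ax) for k in (0,.25,.5,.75,1)]).round(3).tolist())
    w=(Tf*Tg.inv()).as_rotvec(); s3=plan(*s2,xf,Tf,10)
    print("tips",np.array([tip(xg+(xf-xg)*k,R.from_rotvec(w*k)*Tg,ax) for k in (0,.25,.5,.75,1)]).round(3).tolist())
    plan(*s3,xf-Tf.apply([0,0,.09]),Tf,4); print(xg,xf)
```

```text
rows 12 lin [0.0301 0.0613 0.0018] ang [0.205 0.557 0.527] err 0.0 speed 0.52 q [-0.08  0.36  1.29  0.01  2.05  1.9 ]
rows 12 lin [ 0.0079  0.0467 -0.0011] ang [0.205 0.557 0.527] err 0.0 speed 0.29 q [0.35 0.7  0.89 0.25 2.62 1.85]
tips [[0.576, -0.022, 0.243], [0.563, 0.062, 0.236], [0.547, 0.143, 0.233], [0.531, 0.221, 0.235], [0.515, 0.295, 0.24]]
rows 10 lin [ 0.0088  0.0019 -0.0461] ang [-0.054  0.256  0.   ] err 0.0 speed 0.21 q [0.34 0.96 0.99 0.2  2.47 1.76]
tips [[0.515, 0.295, 0.24], [0.514, 0.295, 0.187], [0.514, 0.295, 0.134], [0.514, 0.295, 0.082], [0.515, 0.295, 0.03]]
rows 4 lin [0.0423 0.009  0.0124] ang [0. 0. 0.] err 0.0033 speed 0.6 q [0.33 1.09 0.61 0.27 2.71 1.85]
[0.5871 0.3105 0.4635] [0.631  0.3198 0.2332]
```

>>> {"op": "carry_out", "data": {
  "linear": [
    [0,0,0.04],
    [0,0,0.07],
    [0,0,0.075],
    [0,0,0.075],
    [0,0,0.075],
    [0,0,0.075],
    [0,0,0.075],
    [0,0,0.075]
  ],
  "angular": [
    [0,0,0],
    [0,0,0],
    [0,0,0],
    [0,0,0],
    [0,0,0],
    [0,0,0],
    [0,0,0],
    [0,0,0]
  ],
  "hand": [0,0,0,0,0,0,0,0]
}}

```text
clock: 32.25
position: [0.358, -0.3365, 0.4607]
ee_rot: [0.0, 0.896, -0.443, 0.001]
contact_force: [0.8, -1.0, 0.2]
width: 0.0161
gripper_force: 69.5
```

>>> {"op": "carry_out", "data": {
  "linear": [
    [0.03,0.0613,0.002],
    [0.03,0.0613,0.002],
    [0.03,0.0613,0.002],
    [0.03,0.0613,0.002],
    [0.03,0.0613,0.002],
    [0.03,0.0613,0.002]
  ],
  "angular": [
    [0.205,0.557,0.527],
    [0.205,0.557,0.527],
    [0.205,0.557,0.527],
    [0.205,0.557,0.527],
    [0.205,0.557,0.527],
    [0.205,0.557,0.527]
  ],
  "hand": [0,0,0,0,0,0]
}}

```text
clock: 32.75
position: [0.4487, -0.1517, 0.4648]
ee_rot: [0.015, 0.936, -0.322, -0.141]
contact_force: [0.3, 0.1, -1.5]
width: 0.0162
gripper_force: 69.6
```

>>> {"op": "carry_out", "data": {
  "linear": [
    [0.03,0.0613,0.002],
    [0.03,0.0613,0.002],
    [0.03,0.0613,0.002],
    [0.03,0.0613,0.002],
    [0.03,0.0613,0.002],
    [0.03,0.0613,0.002]
  ],
  "angular": [
    [0.205,0.557,0.527],
    [0.205,0.557,0.527],
    [0.205,0.557,0.527],
    [0.205,0.557,0.527],
    [0.205,0.557,0.527],
    [0.205,0.557,0.527]
  ],
  "hand": [0,0,0,0,0,0]
}}

```text
clock: 33.25
position: [0.5388, 0.0321, 0.4707]
ee_rot: [0.029, 0.942, -0.189, -0.277]
contact_force: [-0.2, -0.2, -1.8]
width: 0.0157
gripper_force: 69.6
```

>>> {"op": "carry_out", "data": {
  "linear": [
    [0.008,0.0467,-0.001],
    [0.008,0.0467,-0.001],
    [0.008,0.0467,-0.001],
    [0.008,0.0467,-0.001],
    [0.008,0.0467,-0.001],
    [0.008,0.0467,-0.001]
  ],
  "angular": [
    [0.205,0.557,0.527],
    [0.205,0.557,0.527],
    [0.205,0.557,0.527],
    [0.205,0.557,0.527],
    [0.205,0.557,0.527],
    [0.205,0.557,0.527]
  ],
  "hand": [0,0,0,0,0,0]
}}

```text
clock: 33.75
position: [0.5626, 0.1716, 0.4674]
ee_rot: [0.043, 0.913, -0.05, -0.402]
contact_force: [0.6, -0.5, -0.7]
width: 0.0159
gripper_force: 69.6
```

>>> {"op": "carry_out", "data": {
  "linear": [
    [0.008,0.0467,-0.001],
    [0.008,0.0467,-0.001],
    [0.008,0.0467,-0.001],
    [0.008,0.0467,-0.001],
    [0.008,0.0467,-0.001],
    [0.008,0.0467,-0.001],
    [0,0,0],
    [0,0,0]
  ],
  "angular": [
    [0.205,0.557,0.527],
    [0.205,0.557,0.527],
    [0.205,0.557,0.527],
    [0.205,0.557,0.527],
    [0.205,0.557,0.527],
    [0.205,0.557,0.527],
    [0,0,0],
    [0,0,0]
  ],
  "hand": [0,0,0,0,0,0,0,0]
}}

```text
clock: 34.42
position: [0.5866, 0.3118, 0.463]
ee_rot: [0.055, 0.852, 0.091, -0.513]
contact_force: [0.4, 0.6, -1.4]
width: 0.0157
gripper_force: 69.6
```

Run:
```python
from h import *; from kin import *
np.set_printoptions(precision=4,suppress=True)
x,T,q=now(); ax=.1705; print(x,tip(x,T,ax),q); xf,Tf=goal(12,74,.005,ax,out=.021)
plan(x,T,q,xf,Tf,10)
```

```text
[0.5866 0.3118 0.463 ] [0.5134 0.2958 0.2397] [0.3492 0.699  0.8866 0.2447 2.6243 1.8496]
rows 10 lin [ 0.0089  0.0016 -0.046 ] ang [-0.053  0.253 -0.004] err 0.0 speed 0.21 q [0.34 0.96 0.99 0.2  2.47 1.76]
```

>>> {"op": "carry_out", "data": {
  "linear": [
    [0.009,0.0016,-0.046],
    [0.009,0.0016,-0.046],
    [0.009,0.0016,-0.046],
    [0.009,0.0016,-0.046],
    [0.009,0.0016,-0.046],
    [0.009,0.0016,-0.046],
    [0.009,0.0016,-0.046],
    [0,0,0]
  ],
  "angular": [
    [-0.053,0.253,-0.004],
    [-0.053,0.253,-0.004],
    [-0.053,0.253,-0.004],
    [-0.053,0.253,-0.004],
    [-0.053,0.253,-0.004],
    [-0.053,0.253,-0.004],
    [-0.053,0.253,-0.004],
    [0,0,0]
  ],
  "hand": [0,0,0,0,0,0,0,0]
}}

```text
clock: 35.08
position: [0.6189, 0.3154, 0.2941]
ee_rot: [0.061, 0.809, 0.083, -0.578]
contact_force: [-0.6, 0.6, -1.7]
width: 0.016
gripper_force: 69.6
```

>>> {"op": "carry_out", "data": {
  "linear": [
    [0.009,0.0016,-0.046],
    [0.009,0.0016,-0.046],
    [0.009,0.0016,-0.046],
    [0,0,0],
    [0,0,0]
  ],
  "angular": [
    [-0.053,0.253,-0.004],
    [-0.053,0.253,-0.004],
    [-0.053,0.253,-0.004],
    [0,0,0],
    [0,0,0]
  ],
  "hand": [0,0,0,0,0]
}}

```text
clock: 35.5
position: [0.6318, 0.3182, 0.2322]
ee_rot: [0.063, 0.793, 0.082, -0.601]
contact_force: [0.1, -0.2, 0.5]
width: 0.0161
gripper_force: 69.6
```

Run:
```python
from h import *; from kin import *
np.set_printoptions(precision=4,suppress=True)
x,T,q=now(); ax=.1705; print(x,tip(x,T,ax),q)
plan(x,T,q,x-T.apply([0,0,.085]),T,4)
```

```text
[0.6318 0.3182 0.2322] [0.5143 0.2933 0.0296] [0.3351 0.9603 0.9945 0.198  2.4716 1.7621]
rows 4 lin [0.04   0.0084 0.0115] ang [0. 0. 0.] err 0.0 speed 0.56 q [0.32 1.09 0.64 0.27 2.7  1.84]
```

>>> {"op": "carry_out", "data": {
  "linear": [
    [0,0,0],
    [0,0,0],
    [0,0,0],
    [0,0,0],
    [0.04,0.0084,0.0115],
    [0.04,0.0084,0.0115],
    [0.04,0.0084,0.0115],
    [0.04,0.0084,0.0115]
  ],
  "angular": [
    [0,0,0],
    [0,0,0],
    [0,0,0],
    [0,0,0],
    [0,0,0],
    [0,0,0],
    [0,0,0],
    [0,0,0]
  ],
  "hand": [0.36,0.36,0.36,0.36,0.36,0.36,0.36,0.36]
}}

```text
clock: 36.17
position: [0.7121, 0.3356, 0.2584]
ee_rot: [0.063, 0.794, 0.083, -0.599]
contact_force: [0.7, 0.9, 0.3]
width: 0.0309
gripper_force: 0.0
```

Run:
```python
from kin import *
np.set_printoptions(precision=3,suppress=True)
x,T,q=now(); print(x)
hinge=np.array([.4805,.0478]); 
Tg=ori(np.radians(-3.5),0); g=np.array([.4258,.0515,.40]); rv=(Tg*T.inv()).as_rotvec(); s=(x,T,q)
for xx,f,n in (((.66,.20,.42),.4,10),((.55,.07,.42),.75,7),(g,1,6)):
    o=s; s=plan(*s,np.array(xx),R.from_rotvec(rv*f)*T,n)
    print("fingertips",np.array([(o[0]+(s[0]-o[0])*k)+ (R.from_rotvec((s[1]*o[1].inv()).as_rotvec()*k)*o[1]).apply([0,0,.173]) for k in (.33,.67,1)]))
```

```text
[0.712 0.336 0.258]
rows 10 lin [-0.01  -0.027  0.032] ang [ 0.048 -0.646 -0.115] err 0.0 speed 0.29 q [0.19 0.69 0.9  0.04 2.33 1.69]
fingertips [[0.542 0.262 0.237]
 [0.539 0.222 0.266]
 [0.54  0.182 0.297]]
rows 7 lin [-0.031 -0.037  0.   ] ang [ 0.06  -0.807 -0.144] err 0.0 speed 0.51 q [ 0.01  0.33  1.41 -0.03  1.72  1.59]
fingertips [[0.523 0.144 0.28 ]
 [0.508 0.104 0.266]
 [0.495 0.064 0.256]]
rows 6 lin [-0.041 -0.006 -0.007] ang [ 0.05  -0.673 -0.12 ] err 0.0 speed 0.42 q [-0.04  0.06  1.79 -0.    1.29  1.59]
fingertips [[0.472 0.06  0.244]
 [0.448 0.056 0.235]
 [0.426 0.051 0.227]]
```

>>> {"op": "carry_out", "data": {
  "linear": [
    [-0.01,-0.027,0.032],
    [-0.01,-0.027,0.032],
    [-0.01,-0.027,0.032],
    [-0.01,-0.027,0.032],
    [-0.01,-0.027,0.032]
  ],
  "angular": [
    [0.048,-0.646,-0.115],
    [0.048,-0.646,-0.115],
    [0.048,-0.646,-0.115],
    [0.048,-0.646,-0.115],
    [0.048,-0.646,-0.115]
  ],
  "hand": [0.36,0.36,0.36,0.36,0.36]
}}

```text
clock: 36.58
position: [0.6863, 0.2673, 0.3379]
ee_rot: [0.051, 0.868, 0.062, -0.491]
contact_force: [-0.2, 0.9, 0.8]
width: 0.0308
gripper_force: 0.0
```

>>> {"op": "carry_out", "data": {
  "linear": [
    [-0.01,-0.027,0.032],
    [-0.01,-0.027,0.032],
    [-0.01,-0.027,0.032],
    [-0.01,-0.027,0.032],
    [-0.01,-0.027,0.032]
  ],
  "angular": [
    [0.048,-0.646,-0.115],
    [0.048,-0.646,-0.115],
    [0.048,-0.646,-0.115],
    [0.048,-0.646,-0.115],
    [0.048,-0.646,-0.115]
  ],
  "hand": [0.5,0.5,0.5,0.5,0.5]
}}

```text
clock: 37.0
position: [0.6609, 0.1997, 0.4185]
ee_rot: [0.039, 0.925, 0.039, -0.375]
contact_force: [0.2, 0.3, 0.3]
width: 0.0429
gripper_force: 0.0
```

>>> {"op": "carry_out", "data": {
  "linear": [
    [-0.031,-0.037,0],
    [-0.031,-0.037,0],
    [-0.031,-0.037,0],
    [-0.031,-0.037,0],
    [-0.031,-0.037,0],
    [-0.031,-0.037,0],
    [-0.031,-0.037,0]
  ],
  "angular": [
    [0.06,-0.807,-0.144],
    [0.06,-0.807,-0.144],
    [0.06,-0.807,-0.144],
    [0.06,-0.807,-0.144],
    [0.06,-0.807,-0.144],
    [0.06,-0.807,-0.144],
    [0.06,-0.807,-0.144]
  ],
  "hand": [0.6,0.6,0.6,0.6,0.6,0.6,0.6]
}}

```text
clock: 37.58
position: [0.5517, 0.0702, 0.4176]
ee_rot: [0.016, 0.987, -0.001, -0.159]
contact_force: [0.5, -0.2, 1.1]
width: 0.0511
gripper_force: 0.0
```

>>> {"op": "carry_out", "data": {
  "linear": [
    [-0.041,-0.006,-0.007],
    [-0.041,-0.006,-0.007],
    [-0.041,-0.006,-0.007],
    [-0.041,-0.006,-0.007],
    [-0.041,-0.006,-0.007],
    [-0.041,-0.006,-0.007],
    [0,0,0],
    [0,0,0]
  ],
  "angular": [
    [0.05,-0.673,-0.12],
    [0.05,-0.673,-0.12],
    [0.05,-0.673,-0.12],
    [0.05,-0.673,-0.12],
    [0.05,-0.673,-0.12],
    [0.05,-0.673,-0.12],
    [0,0,0],
    [0,0,0]
  ],
  "hand": [0.6,0.6,0.6,0.6,0.6,0.6,0.6,0.6]
}}

```text
clock: 38.25
position: [0.4287, 0.053, 0.3966]
ee_rot: [-0.0, 1.0, -0.03, 0.0]
contact_force: [0.6, 0.1, -0.3]
width: 0.051
gripper_force: 0.0
```

Run:
```python
from h import *; from kin import *
np.set_printoptions(precision=4,suppress=True)
x,T,q=now(); print(x,(ori(np.radians(-3.5),0).inv()*T).as_rotvec(),q)
w,cw=snap("wrist","w14"); it,ct=snap("top","t14"); sc,cs=snap("scene","s14"); print(tools(it,ct))
for t in (0,.35,.7):
    P=[.4805+.085*np.sin(t-.7)*.998,.0478-.085*np.sin(t-.7)*.061,.065+.085*np.cos(t-.7)]; print(t,proj(cw,P),proj(cs,P))
o=np.zeros((600,800,3),np.uint8);o[:360,:480]=cv2.resize(w,(480,360))
o[:300,480:]=cv2.resize(it[225:325,160:267],(320,300),interpolation=cv2.INTER_CUBIC)
o[360:,:400]=cv2.resize(sc[160:280,300:500],(400,240),interpolation=cv2.INTER_CUBIC)
o[300:,480:]=cv2.resize(sc[190:310,390:497],(320,300),interpolation=cv2.INTER_CUBIC)
cv2.imwrite("pics/c14.png",o)
```

```text
[0.4287 0.053  0.3966] [ 0.0006  0.0004 -0.0005] [-0.0387  0.0631  1.7958  0.0006  1.2822  1.5926]
[]
0 [[317.1836 246.194 ]] [[341.2134 207.5846]]
0.35 [[317.5002 213.6527]] [[338.8726 207.9006]]
0.7 [[317.7672 166.3676]] [[335.9534 212.0371]]
```

View pics/c14.png

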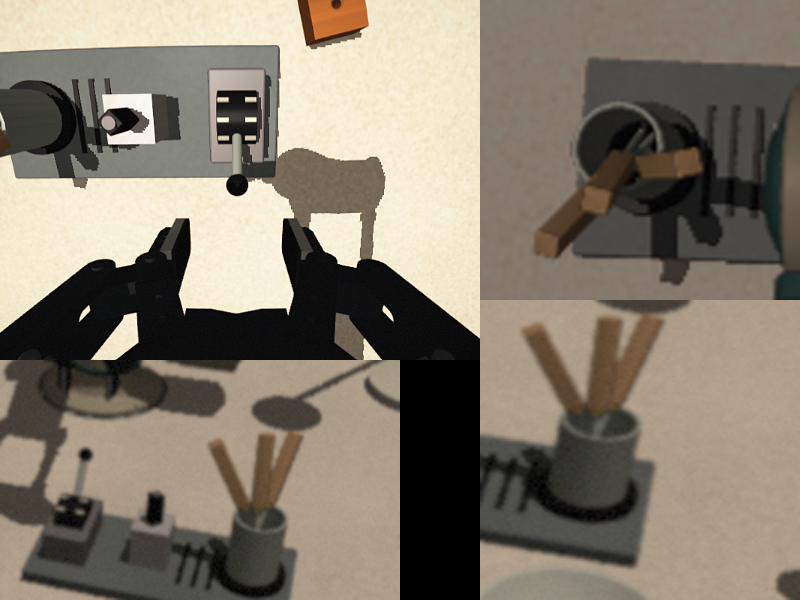

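The cup holds all three tools steel end down, the probe is home, and the lever is at off: its ball is at wrist pixel (316,246.5), against (317,246) predicted. The lever goes to the middle mark last.

>>> {"op": "carry_out", "data": {
  "linear": [
    [-0.006,-0.002,-0.06],
    [0,0,-0.06],
    [0,0,-0.06],
    [0,0,-0.043],
    [0,0,0],
    [0,0,0],
    [0,0,0],
    [0,0,0]
  ],
  "angular": [
    [0,0,0],
    [0,0,0],
    [0,0,0],
    [0,0,0],
    [0,0,0],
    [0,0,0],
    [0,0,0],
    [0,0,0]
  ],
  "hand": [0.6,0.6,0.6,0.6,0.6,0,0,0],
  "force": 20
}}

```text
clock: 39.07
position: [0.4287, 0.0521, 0.2855]
ee_rot: [-0.001, 1.0, -0.03, 0.001]
contact_force: [1.0, 1.3, -1.2]
width: 0.0182
gripper_force: 19.6
```

>>> {"op": "carry_out", "data": {
  "linear": [
    [0,0,0],
    [0,0,0],
    [0,0,0],
    [0,0,0]
  ],
  "angular": [
    [0,0,0],
    [0,0,0],
    [0,0,0],
    [0,0,0]
  ],
  "hand": [0,0,0,0]
}}

```text
clock: 39.4
position: [0.4284, 0.052, 0.2853]
ee_rot: [-0.001, 1.0, -0.03, 0.002]
contact_force: [3.3, 1.0, 4.8]
width: 0.0181
gripper_force: 19.8
```

>>> {"op": "carry_out", "data": {
  "linear": [
    [0.028,-0.002,0.019],
    [0.031,-0.002,0.013],
    [0.033,-0.002,0.007],
    [0.017,-0.001,0.001],
    [0,0,0],
    [0,0,0],
    [0,0,0],
    [0,0,0]
  ],
  "angular": [
    [0,0,0],
    [0,0,0],
    [0,0,0],
    [0,0,0],
    [0,0,0],
    [0,0,0],
    [0,0,0],
    [0,0,0]
  ],
  "hand": [0,0,0,0,0,0,0,0]
}}

```text
clock: 40.07
position: [0.4814, 0.0489, 0.3044]
ee_rot: [-0.001, 1.0, -0.03, -0.0]
contact_force: [0.5, 4.1, 4.3]
width: 0.0181
gripper_force: 21.5
```

>>> {"op": "carry_out", "data": {
  "linear": [
    [0,0,0],
    [0,0,0],
    [0,0,0],
    [0,0,0.05],
    [0,0,0.07],
    [0,0,0.07],
    [0,0,0],
    [0,0,0]
  ],
  "angular": [
    [0,0,0],
    [0,0,0],
    [0,0,0],
    [0,0,0],
    [0,0,0],
    [0,0,0],
    [0,0,0],
    [0,0,0]
  ],
  "hand": [0.5,0.5,0.5,0.5,0.5,0.5,0.5,0.5]
}}

```text
clock: 40.73
position: [0.482, 0.0481, 0.4007]
ee_rot: [0.0, 1.0, -0.03, 0.002]
contact_force: [0.1, 0.9, -1.0]
width: 0.0429
gripper_force: 0.0
```

Run:
```python
from h import *; from kin import *
np.set_printoptions(precision=4,suppress=True)
def P(t): return [.480+.085*np.sin(t-.7)*.998,.0478-.085*np.sin(t-.7)*.061,.065+.085*np.cos(t-.7)]
def ball(g,u,r,thr):
    u=u.astype(int); m=np.zeros_like(g); m[u[1]-r:u[1]+r,u[0]-r:u[0]+r]=(g[u[1]-r:u[1]+r,u[0]-r:u[0]+r]<thr)
    n,l,s,c=cv2.connectedComponentsWithStats(m.astype(np.uint8)); return [(a[4],a[:4],b) for a,b in zip(s[1:],c[1:]) if a[4]>15]
x,T,q=now(); print(x)
w,cw=snap("wrist","w15"); sc,cs=snap("scene","s15")
for t in (.6,.7,.8): print(t,proj(cw,P(t)),proj(cs,P(t)))
gs=cv2.cvtColor(sc,cv2.COLOR_BGR2GRAY); print("scene",ball(gs,proj(cs,P(.7))[0],8,60))
u=proj(cw,P(.7))[0].astype(int); g=cv2.cvtColor(w,cv2.COLOR_BGR2GRAY)
print(g[u[1]-56:u[1]+56:7,u[0]-49:u[0]+50:7])
# same measure in the off picture, as a check on bias
g0=cv2.cvtColor(cv2.imread("pics/s14.png"),cv2.COLOR_BGR2GRAY); print("off",proj(cs,P(0)),ball(g0,proj(cs,P(0))[0],8,60))
```

```text
[0.482  0.0481 0.4007]
0.6 [[314.4305 266.0651]] [[336.8675 210.3728]]
0.7 [[314.4564 253.6626]] [[335.9941 211.9347]]
0.8 [[314.4824 240.5691]] [[335.1026 213.7848]]
scene [(np.int32(29), array([335, 208,   6,   8], dtype=int32), array([337.7586, 210.8276]))]
[[138 136 146 182  19  16  15  20  16  21  17 168  47 144 117]
 [134 135 139 183 225 228  18  20  18 227 230  51  51 146 117]
 [134 136 132 184  20  17  26  24  26  14  20  52  47 146 109]
 [137 136 128 181  45  47  47  45  43  45  42  53  48  49  44]
 [135 132 123 176  79  76  74  74  70  68  65  57  53  53  43]
 [134 135 103 171 246 246  62  82   6 108  98  55  58  52  39]
 [134 133  86 170  20  24  68  65   7   7   7  55  57  48  34]
 [129 134  77 158  22  12  66  68   4   3   8  52  51  51  51]
 [133 131  86 156 210 208  10  12   7  97  87  51  54 133  60]
 [130 131 100 154 155  13   7   7  10  91 147 148  47 133  77]
 [134 136 141 151 151   4  11  10   6 100 143 144 134 134  90]
 [133 129 137 152 151 157  13  10   4 138 140 143 131 132  92]
 [135 133 130 132 130 134 132 136 133 131 131 125 130 131 251]
 [236 245 240 243 247 249 241 246 238 243 246 240 246 245 242]
 [241 229 232 241 237 238 238 233 235 242 241 240 240 239 240]
 [248 235 237 241 243 240 239 236 240 246 237 241 240 241 241]]
off [[341.2509 207.4877]] [(np.int32(22), array([340, 205,   5,   5], dtype=int32), array([342.0909, 206.9091]))]
```

Run:
```python
from h import *; from kin import *
from scipy.optimize import least_squares
np.set_printoptions(precision=3,suppress=True)
def circ(f,c0):
    g=cv2.cvtColor(cv2.imread(f),cv2.COLOR_BGR2GRAY); x,y=map(int,c0); r=45; s=cv2.medianBlur(g[y-r:y+r,x-r:x+r],3)
    h=cv2.HoughCircles(s,cv2.HOUGH_GRADIENT,1,8,param1=80,param2=9,minRadius=11,maxRadius=21); return (h[0]+[x-r,y-r,0])[:4] if h is not None else None
print("off",circ("pics/w14.png",(316,246))); print("now",circ("pics/w15.png",(311,264)))
x,T,q=now(); cw=cam("wrist")
g=cv2.cvtColor(cv2.imread("pics/w15.png"),cv2.COLOR_BGR2GRAY)
col=g[180:300,290:297].mean(1); print("white rows",np.where(col>190)[0]+180); col=g[180:300,328:334].mean(1); print("white rows R",np.where(col>190)[0]+180)
for a in (-.7,0,.7): print("mark",a,proj(cw,[[.480+.029*np.sin(a),.0478,.065+.029*np.cos(a)],[.483+.029*np.sin(a),.0478,.065+.029*np.cos(a)]]))
```

```text
off [[315.5 246.5  14.9]
 [338.5 220.5  20.4]
 [332.5 205.5  12. ]]
now [[312.5 264.5  14.7]
 [323.5 243.5  14.7]
 [295.5 244.5  15.8]
 [333.5 266.5  13.2]]
white rows [204 205 206 207 208 230 231 232 233 234 250 251 252 253 287 288 289 290
 291 292 293 294 295 296 297 298 299]
white rows R [204 205 206 207 287 288 289 290 291 292 293 294 295 296 297 298 299]
mark -0.7 [[315.963 248.496]
 [315.745 244.921]]
mark 0 [[314.587 228.117]
 [314.355 224.33 ]]
mark 0.7 [[313.152 202.448]
 [312.918 198.605]]
```

Against the marks in the same picture the lever reads about 0.64, so I'll nudge it forward about 4.5 mm.

>>> {"op": "carry_out", "data": {
  "linear": [
    [0,0,-0.07],
    [0,0,-0.07],
    [0,0,-0.05],
    [0,0,0],
    [0,0,0],
    [0,0,0],
    [0,0,0],
    [0,0,0]
  ],
  "angular": [
    [0,0,0],
    [0,0,0],
    [0,0,0],
    [0,0,0],
    [0,0,0],
    [0,0,0],
    [0,0,0],
    [0,0,0]
  ],
  "hand": [0.5,0.5,0.5,0.5,0,0,0,0],
  "force": 30
}}

```text
clock: 41.5
position: [0.482, 0.0488, 0.3045]
ee_rot: [-0.001, 1.0, -0.03, 0.0]
contact_force: [1.4, 2.1, -7.7]
width: 0.0176
gripper_force: 29.4
```

>>> {"op": "carry_out", "data": {
  "linear": [
    [0,0,0],
    [0,0,0],
    [0.003,0,0],
    [0.003,0,0],
    [0.003,0,0],
    [0,0,0],
    [0,0,0],
    [0,0,0]
  ],
  "angular": [
    [0,0,0],
    [0,0,0],
    [0,0,0],
    [0,0,0],
    [0,0,0],
    [0,0,0],
    [0,0,0],
    [0,0,0]
  ],
  "hand": [0,0,0,0,0,0,0,0]
}}

```text
clock: 42.17
position: [0.4864, 0.0486, 0.3046]
ee_rot: [-0.001, 1.0, -0.03, -0.0]
contact_force: [-1.3, 4.8, 0.1]
width: 0.0175
gripper_force: 29.9
```

>>> {"op": "carry_out", "data": {
  "linear": [
    [0,0,0],
    [0,0,0],
    [0,0,0],
    [0,0,0.05],
    [0,0,0.07],
    [0,0,0.07],
    [0,0,0],
    [0,0,0]
  ],
  "angular": [
    [0,0,0],
    [0,0,0],
    [0,0,0],
    [0,0,0],
    [0,0,0],
    [0,0,0],
    [0,0,0],
    [0,0,0]
  ],
  "hand": [0.5,0.5,0.5,0.5,0.5,0.5,0.5,0.5]
}}

```text
clock: 42.83
position: [0.487, 0.048, 0.4015]
ee_rot: [0.0, 1.0, -0.03, 0.003]
contact_force: [-0.9, -0.1, -0.4]
width: 0.0423
gripper_force: 0.0
```

```bash
cat > lev.py <<'E'
from h import *; from kin import *
np.set_printoptions(precision=3,suppress=True)
w,cw=snap("wrist","w"+str(len(os.listdir("pics")))); sc,cs=snap("scene"); x,T,q=now(); print(x)
g=cv2.cvtColor(w,cv2.COLOR_BGR2GRAY)
u=proj(cw,[.477,.0478,.15])[0]; x0,y0=u.astype(int); r=45; s=cv2.medianBlur(g[y0-r:y0+r,x0-r:x0+r],3)
h=cv2.HoughCircles(s,cv2.HOUGH_GRADIENT,1,8,param1=80,param2=9,minRadius=11,maxRadius=18); print("circles",(h[0]+[x0-r,y0-r,0])[:4],"upright at hinge .477",u)
m=[proj(cw,[.477+.029*np.sin(a),.0478,.065+.029*np.cos(a)])[0] for a in (-.7,0,.7)]; print("marks",np.array(m)[:,1])
for X in (m[0][0]-22,m[0][0]+17): col=g[y0-70:y0+50,int(X)-3:int(X)+3].mean(1); print("white",np.where(col>190)[0]+y0-70)
gs=cv2.cvtColor(sc,cv2.COLOR_BGR2GRAY)[200:222,326:348]; n,l,st,c=cv2.connectedComponentsWithStats((gs<60).astype(np.uint8)); print("scene",[(a[4],b+[326,200]) for a,b in zip(st[1:],c[1:]) if a[4]>10])
E
python3 lev.py
```

```text
[0.486 0.048 0.399]
circles [[312.5 264.5  15. ]
 [295.5 246.5  14.1]
 [324.5 241.5  13. ]] upright at hinge .477 [314.902 265.904]
marks [260.745 241.2   216.079]
white [211 212 213 214 215 236 237 238 239 240 241 256 257 258 259 292 293 294
 295 296 297 298 299 300 301 302 303 304 305 306 307 308 309 310 311 312
 313 314]
white [211 212 213 214 292 293 294 295 296 297 298 299 300 301 302 303 304 305
 306 307 308 309 310 311 312 313 314]
scene [(np.int32(29), array([337.172, 211.897]))]
```

Run:
```python
from h import *
im,c=snap("top","tF"); print([ (t[0].round(3),t[2].round(3),t[3].round(3)) for t in tools(im,c,.018,(0,90,600,420))])
a=cv2.imread("pics/s14.png");b,_=snap("scene","sF"); d=cv2.absdiff(a,b).max(2)[170:330,395:500]; print("cup area change",(d>45).sum())
print(manip.get_state()["clock"]); manip.sign_off()
```

```text
[(array([0.602, 0.812]), np.float64(0.045), np.float64(0.022))]
cup area change 0
43.0333
the job is handed in; nothing more can be done
```

The job is handed in: I put the heat lever at off, pushed the probe fully home, stood all three modelling tools on the table in the cup steel end down, and only then set the lever to the middle mark (reads 0.68–0.70, target 0.70).

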